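# Refit the lens of the bench magnifier

### The job

The bench magnifier on the worktop has been taken apart for cleaning: put its lens back, flange first, into the tilted cell, then set the retaining ring in over it with its lugs through the gaps of the cell's mouth and screw it clockwise (seen from above) until it is snug and holds the lens down against the sprung seat. Leave the other things on the worktop where they are.

Things in the scene. Friction and masses are not known exactly. Their poses are not given: they have to be found in the camera images.
- stand: bench magnifier, fixed: grey foot 180 x 116 mm, 14 mm thick, white stage disc on its far part, upright yoke of two arms (95 mm over its black clamp knobs). Origin on the worktop under the yoke, x towards the stage disc, z up. The lens cell hangs in the yoke, 112 mm up, and is clamped: it does not swing.
- cell_seat (a point): centre of the sprung seat in the lens cell, a dark steel cup of outer diameter 58 mm. z points out of its mouth, leaning 21 to 36 degrees from vertical to the stand's -x side. Rim of the mouth at z = 22.5 mm. Above the seat: recess of diameter 39.4 mm up to z = 7.5 mm, bevel widening to 44.6 mm at 11.5 mm, then bore of diameter 49.6 mm. Yoke and knobs stay below z = 12 mm.
- cell_mouth (a point): centre of the mouth, in the plane of its rim; axes as cell_seat. Three lugs stand inward from the rim to radius 20 mm, centred at 60, 180 and 300 degrees about z from x, 56 degrees wide. The gaps between them, 64 degrees wide, are centred at 0, 120, 240. Their undersides slope so that a ring turned clockwise is drawn down; each ends in a stop that also blocks counter-clockwise turning.
- seat (a joint): spring of the seat: 0 with the seat up, negative (m) as it is pressed into the cell, at most -3.5 mm. It pushes up with 2.5 N at 0 and 2 N more per mm. Fully screwed down, the ring holds it at about -2 mm.
- lens: loupe lens in a turned aluminium mount, 60 g, standing on its flange: diameter 36 mm, 9 mm thick, lower 3 mm bevelled. Above it the barrel, diameter 20 mm, to 45 mm total height, its top 3 mm coned, with fine grip rings. Origin: centre of the flange's underside; z up the barrel. Seated, it lies at cell_seat. Hold it by the top 20 mm, or the fingers meet the cell's mouth.
- lens_top (a point): centre of the top of the lens barrel, 45 mm above the underside of its flange; axes as the lens.
- ring: steel retaining ring, 70 g, 36 mm tall, standing lugs down. Bore 29 mm right through. Spigot of diameter 34 mm up to 18 mm; above it the knurled grip, diameter 44 mm. Three lugs on the spigot, to radius 22.5 mm, 27 degrees wide, 5 to 9 mm above the underside, at 0, 120, 240 degrees about z from x. Origin: centre of the underside; z up.
- ring_top (a point): centre of the ring's top face, 36 mm above its underside; axes as the ring. Three small dark ribs on this face stand over the lugs. With its lugs in the gaps (ring x = cell x, modulo 120 degrees, +-15) the ring slides down to rest on the lens flange, underside 9 mm above the seat. Clockwise, 54 degrees draw it down by 2 mm to its lowest; the stops come at about 71.
- snap_dish: enamel dish of snap sockets, diameter 68 mm, 19 mm tall; bystander. Origin at the centre of its underside.
- die_0: steel setting die, diameter 22 mm, 45 mm tall, standing; bystander. Origin at the centre of its underside.
- die_1: dark steel setting die, diameter 22 mm, 38 mm tall, standing; bystander. Origin at the centre of its underside.
- screwdriver: screwdriver with a red handle of diameter 25 mm, 187 mm long, lying; bystander. Origin below the middle of its length, on the worktop.

How it is judged:
By the outcome, as a careful person would: the job done as asked, in the order asked, and still so for the second after the job is handed in, with the robot touching nothing.
It also fails if it takes over 61 s, if anything falls off the work surface, if the arm or the gripper's body presses on something with over 40 N, if the wrist force passes 120 N, or if a joint passes its speed limit or range.

### The arm

A 6-joint arm with a two-finger parallel gripper is mounted at the origin on a cart in front of the work surface, level with it; the furniture and walls round the work are solid. World frame = base frame: x ahead of the robot, y to its left, z up, the work surface at z = 0. Lengths are in m, angles in degrees, forces in N, time in s.
With the tool pointing down it reaches from about 0.4 to 0.825 m from the base axis. Payload 7 kg.
Tool frame: the origin (TCP) lies on the centre line of the jaws, within the pads' length; the fingertips stand 8 mm ahead of it and the grasp point (between the pads) lies 11 mm behind it; z points along the fingers, y is the line along which they close (so a half turn about z gives the same grasp; the last joint's range is limited). The gripper opens to 88 mm and grips with 3 to 60 N. Pads are 19 mm wide; open, the fingers measure 130 mm over their backs; the gripper's body (78 mm by 193 mm) begins 47 mm behind the grasp point.
Start: joints at [87.439, 20.546, 0.682, 0, -70.136, -16.507], TCP at [0.221, 0.638, 0.209] pointing down, gripper open.
Joint ranges: [-176.03, 176.03], [-82.01, 121.73], [-58.28, 71.71], [-173.87, 95.51], [-174.79, -0.11], [-173.66, 173.66]. Speed limits (degrees/s): [136.94, 136.94, 172.46, 180, 180, 180].

### API

Orientations are given as [roll, pitch, yaw] about the fixed x, y, z axes, in that order (R = Rz(yaw) Ry(pitch) Rx(roll)).
In Python, from plant import ctrl, vision gives the robot as it stands. The module is installed in compiled form; this text tells all that it offers.
- The arm moves only by the tool move_arm, never from a script. Its argument "moves" is one flat list of numbers, 7 for each row, row after row: the finger opening in cm, from 0 to 8.76, then the shift along the tool's x, y, z in cm, then the turn, a rotation vector about the tool's x, y, z in rad. A call has 1 to 8 rows; each row shifts and turns the commanded pose from where the row before left it, along the tool's axes as they then stand; what a row does not reach is not made up. A row lasts 1/10 s, in which the tool goes at most 50 mm and 8.59 degrees, less where a joint would pass 70% of its speed; a pose out of reach is approached as far as the arm can. A call with a gripper value outside its range is refused whole. The fingers move at their own pace and stop on an object; the grip force is fixed at half the most. Time passes only in rows, so rows that do not move let the fingers close. It gives the time, the measured TCP pose, the force, the opening and the grip force at its end, in the units of the state.
- ctrl.get_obs(): the state, without advancing time (a new reading comes with each control period).
- vision.snapshot(name): name is "scene" or "top" or "wrist"; returns (picture, depth): 384x512x3 uint8, red, green, blue; 384x512 float32, m along the optical axis (not along the pixel's ray), 0 where there is no reading.
- vision.camera_model(name): a dict with "vertical_fov" (degrees; the focal length in pixels is half the picture's height over the tangent of half this angle, whatever the lens; pixels are square), "cx", "cy" (the principal point, pixels), "cam_to_world" (4x4, takes a point from camera to world coordinates). Camera axes: x right, y down, z forward; pixel columns grow to the right and rows downward; lengths in m; the calibration is good to about 2 mm. A picture is of the moment at which its call begins: read the wrist's pose just before it. camera_model takes no time and is no camera call; for the wrist camera it gives the pose at the moment of the call.
- ctrl.close_job(): hands the job in; it is judged then, once.
The state is a dict: "clock": time; "joint_pos": joint angles; "qvel": joint speeds; "tau": joint torques, N m; "tool_pos": TCP position; "orientation": TCP orientation; "force": force on the tool from outside, world axes, zero at the start; "moment": the same for the moment, N m; "opening": finger opening in m; "gripper_force": force on a finger pad.
Only numpy, scipy, OpenCV 4.12 (cv2) and the standard library are available. Lean on these libraries where they do the work, as an engineer would, in place of code of your own. Each camera call takes 0.05 s, during which the arm holds its last target. There are 200 camera calls.

## Working session

There is one attempt and no reset: what is moved stays moved. The work goes in short steps, Python scripts to look and compute and a tool call to move; the robot and the scene stay as the last step left them, time stands still between calls to the robot, and variables do not carry over. Pictures are saved under pics/ and viewed, at most 10 in all, crops included, and the job is handed in when it is done.

Besides the shell and the picture viewer there is one more tool, called after ">>>" by a JSON object that holds its "op" and its "data", one argument or row to a line. move_arm: Moves the arm, as the interface text tells. Its arguments: {"type":"object","properties":{"moves":{"type":"array"}},"required":["moves"]}

```bash
mkdir -p pics; cat > h.py <<'E'
import numpy as np, cv2
from scipy.spatial.transform import Rotation as R
from plant import ctrl, vision
def snap(n):
    m=vision.camera_model(n); p,d=vision.snapshot(n); return p,d,m
def f_of(m): return 192/np.tan(np.radians(m['vertical_fov']/2))
def cloud(d,m):
    f=f_of(m); v,u=np.mgrid[0:384,0:512]
    P=np.stack([(u-m['cx'])/f*d,(v-m['cy'])/f*d,d],-1); T=np.array(m['cam_to_world'])
    return P@T[:3,:3].T+T[:3,3]
def ray(u,v,m,z):
    f=f_of(m);T=np.array(m['cam_to_world']); r=T[:3,:3]@[(u-m['cx'])/f,(v-m['cy'])/f,1]
    return T[:3,3]+r*(z-T[2,3])/r[2]
def proj(P,m):
    T=np.array(m['cam_to_world']); q=(np.asarray(P)-T[:3,3])@T[:3,:3]; f=f_of(m)
    return q[...,:2]/q[...,2:]*f+[m['cx'],m['cy']]
def tool():
    o=ctrl.get_obs(); return np.array(o['tool_pos']),R.from_euler('xyz',o['orientation'],degrees=True),o
E
python3 - <<'E'
from h import *
a=[]
for n in ['scene','top']:
    p,d,m=snap(n); np.savez(f'{n}.npz',p=p,d=d,T=m['cam_to_world'],cx=m['cx'],cy=m['cy'],fov=m['vertical_fov'])
    cv2.imwrite(f'pics/{n}0.png',p[...,::-1]); print(n,m)
print(ctrl.get_obs())
E
```

```text
scene {'vertical_fov': 57.82170396063867, 'cx': 259.18987653219966, 'cy': 189.7148441824309, 'cam_to_world': array([[ 0.88580975, -0.34211122,  0.31352991,  0.23968667],
       [-0.46399778, -0.66297269,  0.58751448, -0.5573715 ],
       [ 0.00686648, -0.66590324, -0.74600652,  0.91543725],
       [ 0.        ,  0.        ,  0.        ,  1.        ]])}
top {'vertical_fov': 52.05075820254166, 'cx': 256.06028696332646, 'cy': 188.2928035391961, 'cam_to_world': array([[-0.02061382, -0.98340014,  0.18027542,  0.37594641],
       [-0.99978365,  0.01977436, -0.00645264,  0.09549699],
       [ 0.0027807 , -0.18036943, -0.98359501,  1.21785684],
       [ 0.        ,  0.        ,  0.        ,  1.        ]])}
{'clock': 0.1, 'joint_pos': array([ 8.74391749e+01,  2.05864131e+01,  6.40573012e-01, -1.68823836e-02,
       -7.01355335e+01, -1.65084996e+01]), 'qvel': array([ 0.02822642, -0.04987689,  0.17772488,  0.09201429,  0.04473989,
        0.01256986]), 'tau': array([-1.60440552e-03, -5.84162557e+01,  2.93751544e+01,  7.01553673e+00,
        1.01635893e-02, -5.32959371e-05]), 'tool_pos': array([0.22039556, 0.63753438, 0.20854122]), 'orientation': array([ 1.79917471e+02, -7.90762558e-03, -1.90750669e+01]), 'force': array([-0.0941199 ,  1.06039787, -0.08314121]), 'moment': array([-0.05315125, -0.00387909, -0.01680003]), 'gripper_force': 0.0, 'opening': 0.0875031281880487}
```

View pics/top0.png

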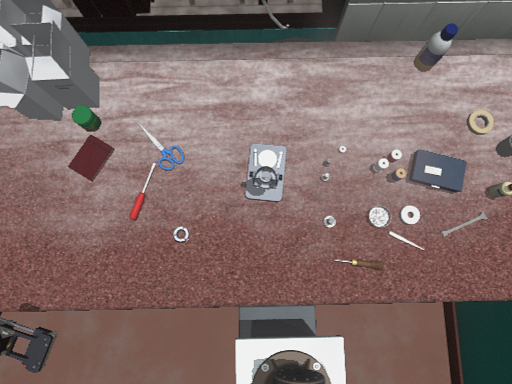

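View pics/scene0.png

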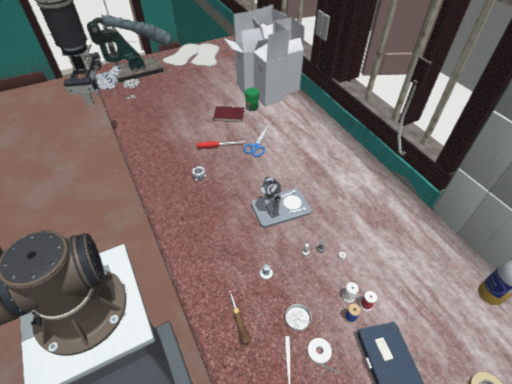

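The top view shows the stand at (266,172) with its stage disc at (268,158), the ring at (181,234), the lens at (330,222) and the dies at (325,177) and (326,163). The scene view shows the ring at (199,173), the lens at (266,271) and the cell at (271,187).

```bash
python3 - <<'E'
from h import *
Z={n:np.load(n+'.npz') for n in ['top','scene']}
M={n:dict(vertical_fov=float(z['fov']),cx=float(z['cx']),cy=float(z['cy']),cam_to_world=z['T']) for n,z in Z.items()}
C={n:cloud(Z[n]['d'],M[n]) for n in Z}
for nm,u,v,w in [('ring',181,234,12),('lens',330,222,9)]:
    c=C['top'][v-w:v+w,u-w:u+w].reshape(-1,3)
    c=c[c[:,2]>0.006]; print(nm,len(c),c.min(0).round(4),c.max(0).round(4),np.median(c,0).round(4))
    t=c[c[:,2]>c[:,2].max()-.006]; print('  top',t.mean(0).round(4),(t.min(0)+t.max(0))/2)
c=C['top'][140:205,240:292].reshape(-1,3); 
foot=c[(c[:,2]>.010)&(c[:,2]<.018)]
r=cv2.minAreaRect((foot[:,:2]*1000).astype(np.float32)); print('foot',r)
hi=c[c[:,2]>.09]; print('hi',len(hi),hi.mean(0),hi.min(0),hi.max(0))
p=Z['top']['p'];q=[cv2.resize(p[v-s:v+s,u-s:u+s],(264,264),interpolation=3) for u,v,s in[(266,172,33),(181,234,14),(330,222,14)]]
cv2.imwrite('pics/c1.png',np.hstack(q)[...,::-1])
E
```

```text
ring 136 [0.3759 0.0955 0.0061] [0.4794 0.3367 1.2179] [0.4579 0.3154 0.0334]
  top [0.3759 0.0955 1.2179] [0.37594641 0.09549699 1.21785684]
lens 102 [ 0.3759 -0.1535  0.006 ] [0.5064 0.0955 1.2179] [ 0.4874 -0.1343  0.0134]
  top [0.3759 0.0955 1.2179] [0.37594641 0.09549699 1.21785684]
foot ((648.7661743164062, 54.86890411376953), (115.36058044433594, 178.95657348632812), 83.05215454101562)
hi 403 [0.60059849 0.06192323 0.16445912] [0.37594641 0.01323685 0.09092682] [0.64104771 0.10775097 1.21785684]
```

View pics/c1.png

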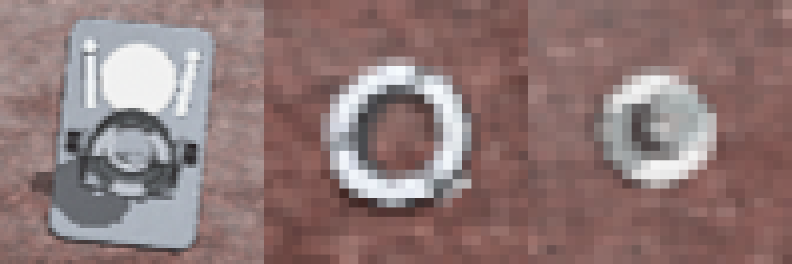

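The crop confirms the stand's x axis points up the picture, leaning slightly right (yaw ≈ -7°). The ring is a bright annulus and the lens a disc with its barrel. Next I'll look at each with the wrist camera.

```bash
cat >> h.py <<'E'
def delta(P,Rt,n=None):
    """prints tool-frame shift in cm and rotvec to reach P,Rt (from the measured pose); straight pose interpolation"""
    p,r,o=tool(); d=r.inv().apply(np.asarray(P)-p)*100; w=(r.inv()*Rt).as_rotvec()
    print('shift cm',d.round(2),'rot',w.round(4),'min rows',np.ceil(max(np.linalg.norm(d)/5,np.degrees(np.linalg.norm(w))/8.59)), 't',round(o['clock'],2))
def down(yaw): return R.from_euler('xyz',[180,0,yaw],degrees=True)
E
python3 - <<'E'
from h import *
p,r,o=tool(); m=vision.camera_model('wrist'); T=np.array(m['cam_to_world'])
print('cam in tool',r.inv().apply(T[:3,3]-p), (r.inv().as_matrix()@T[:3,:3]).round(3), m['vertical_fov'],m['cx'],m['cy'])
delta([.458,.315,.25],down(-19)); delta([.458,.315,.2],down(0))
E
```

```text
cam in tool [ 0.07067911  0.00046211 -0.17534283] [[-0.001 -0.965 -0.263]
 [ 1.    -0.001  0.   ]
 [-0.    -0.263  0.965]] 71.44895493020417 251.84265162087894 196.85717903616236
shift cm [33.   22.72 -4.11] rot [ 0.0014 -0.0001 -0.0013] min rows 9.0 t 0.1
shift cm [33.   22.72  0.89] rot [ 1.500e-03  1.000e-04 -3.329e-01] min rows 9.0 t 0.1
```

>>> {"op": "move_arm", "data": {
  "moves": [8.7,3.9,2.7,0.5,0,0,0,8.7,3.9,2.7,0.5,0,0,0,8.7,3.9,2.7,0.5,0,0,0,8.7,3.9,2.7,0.5,0,0,0,8.7,3.9,2.7,0.5,0,0,0,8.7,3.9,2.7,0.5,0,0,0,8.7,3.9,2.7,0.5,0,0,0,8.7,3.9,2.7,0.5,0,0,0]
}}

```text
clock: 0.9
tool_pos: [0.4455, 0.3301, 0.1691]
orientation: [180.0, 0.0, -19.1]
force: [0.7, 0.5, 0.5]
opening: 0.0874
gripper_force: 0.0
```

>>> {"op": "move_arm", "data": {
  "moves": [8.7,1.8,1.1,2,0,0,0,8.7,0,0,2,0,0,-0.11,8.7,0,0,2,0,0,-0.11,8.7,0,0,1.5,0,0,-0.11,8.7,0,0,0,0,0,0,8.7,0,0,0,0,0,0]
}}

```text
clock: 1.5
tool_pos: [0.4583, 0.3155, 0.0944]
orientation: [180.0, 0.0, -0.3]
force: [-0.8, -0.2, 0.0]
opening: 0.087
gripper_force: 0.0
```

```bash
python3 - <<'E'
from h import *
p,r,o=tool(); print(o['tool_pos'],o['orientation'],o['joint_pos'],o['clock'])
im,d,m=snap('wrist'); np.savez('w_ring.npz',p=im,d=d,T=m['cam_to_world'])
c=cloud(d,m); z=c[...,2]
k=(d>0)&(z>.032)&(z<.042); print(k.sum()); ys,xs=np.nonzero(k)
(cx,cy),rr=cv2.minEnclosingCircle(c[k][:,:2].astype(np.float32)); print('ring',cx,cy,rr,xs.mean(),ys.mean(),c[k][:,2].mean())
u,v=int(xs.mean()),int(ys.mean())
cv2.imwrite('pics/w1.png',cv2.resize(im[v-50:v+50,u-50:u+50],(600,600),interpolation=3)[...,::-1])
E
```

```text
[0.4582711  0.31549549 0.09442832] [ 1.79956001e+02  1.67480154e-02 -3.31945624e-01] [ 5.47195674e+01  1.54325065e+01 -2.31434111e+01  1.46706380e-02
 -5.14697417e+01  3.49393501e+01] 1.5
1026
ring 0.459809273481369 0.31657999753952026 0.022548040375113487 250.27972709551656 201.21734892787524 0.03564150847133324
```

View pics/w1.png

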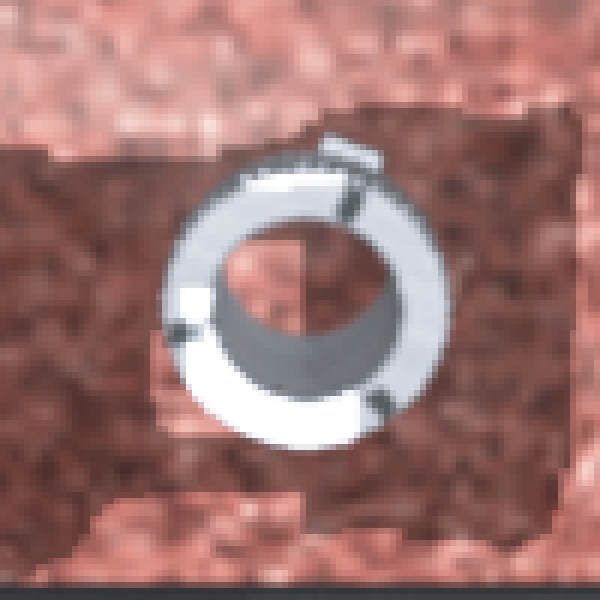

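The three ribs show at crop (350,203), (182,332) and (380,402), and the ring is centred near (308,310).

```bash
python3 - <<'E'
from h import *
m=vision.camera_model('wrist')
c=np.array([.4598,.3166])
for a,b in [(350,203),(182,332),(380,402)]:
    P=ray(200+a/6-.5,151+b/6-.5,m,.0362)[:2]; print(P, np.degrees(np.arctan2(*(P-c)[::-1])), np.hypot(*(P-c)))
# go view cell: axis guess tilt 28, stand yaw -7
ya=np.radians(-6.95); 
foot=np.array([.6488,.0549]); print('stand x dir',np.cos(ya),np.sin(ya))
E
```

```text
[0.47696519 0.3100185 ] -20.97790673510805 0.01838368402177935
[0.45693576 0.33571104] 98.52367562218453 0.019324480982687953
[0.44542102 0.30537979] -142.0343461618676 0.01823864575360141
stand x dir 0.992652124759271 -0.12100313719447367
```

```bash
cat >> h.py <<'E'
def cellR(a,roll=0):
    """tool looking down axis a, tool x in stand x plane, turned by roll deg about tool z"""
    z=-np.asarray(a)/np.linalg.norm(a); x=np.array([1,0,0])-z[0]*z; 
    xs=np.array([.9927,-.121,0]); x=xs-(xs@z)*z; x/=np.linalg.norm(x)
    return R.from_matrix(np.stack([x,np.cross(z,x),z],1))*R.from_euler('z',roll,degrees=True)
E
python3 - <<'E'
from h import *
a=np.array([-.466,.057,.883])
delta(np.array([.605,.06,.12])+.10*a,cellR(a))
E
```

```text
shift cm [ 10.13  24.97 -11.33] rot [-0.0288  0.4876  0.1134] min rows 6.0 t 1.55
```

>>> {"op": "move_arm", "data": {
  "moves": [8.7,1.3,3.1,-1.6,0,0,0,8.7,1.3,3.1,-1.5,0,0,0,8.7,1.3,3.1,-1.5,0,0,0,8.7,1.3,3.1,-1.5,0,0,0,8.7,1.3,3.1,-1.5,0,0,0,8.7,1.3,3.1,-1.5,0,0,0,8.7,1.3,3.1,-1.5,0,0,0,8.7,1.0,3.1,-0.7,0,0,0]
}}

```text
clock: 2.35
tool_pos: [0.5601, 0.0664, 0.2104]
orientation: [-179.9, -0.2, -0.3]
force: [0.6, 0.1, -0.4]
opening: 0.0869
gripper_force: 0.0
```

>>> {"op": "move_arm", "data": {
  "moves": [8.7,0,0,0,-0.006,0.1,0.022,8.7,0,0,0,-0.006,0.1,0.022,8.7,0,0,0,-0.006,0.1,0.022,8.7,0,0,0,-0.006,0.1,0.022,8.7,0,0,0,-0.006,0.09,0.022,8.7,0,0,0,0,0,0,8.7,0,0,0,0,0,0]
}}

```text
clock: 3.05
tool_pos: [0.5594, 0.0655, 0.2092]
orientation: [179.8, -27.6, -6.5]
force: [0.6, -0.7, 1.0]
opening: 0.0869
gripper_force: 0.0
```

```bash
python3 - <<'E'
from h import *
p,r,o=tool(); print(o['tool_pos'],o['orientation'],o['joint_pos'],o['clock'])
im,d,m=snap('wrist'); np.savez('w_cell.npz',p=im,d=d,T=m['cam_to_world'])
c=cloud(d,m); k=(d>0)&(c[...,2]>.09)&(c[...,2]<.2)&(abs(c[...,0]-.6)<.06)&(abs(c[...,1]-.06)<.06)
print(k.sum(), c[k].min(0),c[k].max(0)); ys,xs=np.nonzero(k); print(xs.min(),xs.max(),ys.min(),ys.max())
cv2.imwrite('pics/w2.png',cv2.resize(im[100:300,150:350],(600,600),interpolation=3)[...,::-1])
E
```

```text
[0.55944696 0.06550345 0.20919086] [179.78711285 -27.63791417  -6.52891694] [ 35.88199035  -5.52580385 -49.81936104  38.50693102 -30.45784616
  16.53052834] 3.05
2737 [0.58013105 0.01126012 0.09025464] [0.64161967 0.10855778 0.14748068]
206 295 159 217
```

View pics/w2.png

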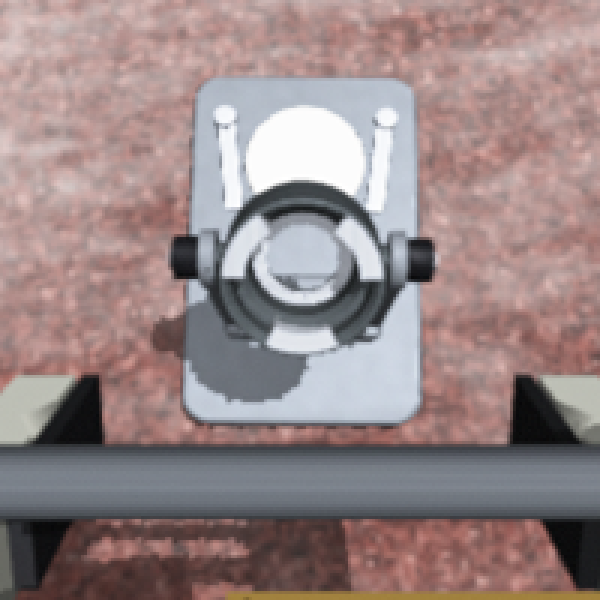

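The view looks into the cell. Bright lugs sit at crop (305,335), (245,245) and (360,245), around a mouth centred near (303,265). I'll fit the rim plane and centre from the depth.

```bash
python3 - <<'E'
from h import *
m=vision.camera_model('wrist'); z=np.load('w_cell.npz'); m['cam_to_world']=z['T']; d=z['d'];im=z['p']
c=cloud(d,m); k=(d>0)&(c[...,2]>.09)&(c[...,2]<.2)&(abs(c[...,0]-.6)<.06)&(abs(c[...,1]-.06)<.045)
P=c[k]; a=np.array([-.466,.057,.883])
for i in range(25):
    h=P@a; t=np.sort(h)[-40] if i==0 else med
    Q=P[abs(h-t)<(.004 if i<5 else .0012)]
    q=Q.mean(0); n=np.linalg.svd(Q-q)[2][2]; n*=np.sign(n[2]); a=n; med=q@n
print(len(Q),'axis',a,'tilt',np.degrees(np.arccos(a[2])),'az',np.degrees(np.arctan2(a[1],a[0])), 'res',np.std((Q-q)@a))
Rc=cellR(a).as_matrix(); e1,e2=Rc[:,0],Rc[:,1]
xy=np.c_[(Q-q)@e1,(Q-q)@e2]
(cx,cy),r=cv2.minEnclosingCircle((xy*1000).astype(np.float32)); print('r',r)
C=q+cx/1e3*e1+cy/1e3*e2; print('enclosing centre',C)
# lug radial: robust via outer boundary by angle
rel=xy-[cx/1e3,cy/1e3]; an=np.degrees(np.arctan2(rel[:,1],rel[:,0])); rr=np.hypot(*rel.T)*1e3
for lo in range(-180,180,30):
    s=(an>=lo)&(an<lo+30); print(lo,s.sum(),rr[s].min().round(1) if s.any() else 0,rr[s].max().round(1) if s.any() else 0)
# image ellipse: outer boundary points of dark cup rim via lugs: bright mask in rim plane
g=cv2.cvtColor(im,cv2.COLOR_RGB2GRAY); f=f_of(m);T=np.array(m['cam_to_world'])
lug=(g>150)&k&(abs(c@a-med)<.003); pl=c[lug]; rl=np.c_[(pl-C)@e1,-(pl-C)@e2]; al=np.degrees(np.arctan2(rl[:,1],rl[:,0]))
for l in (60,180,-60):
    dd=(al-l+180)%360-180; s=abs(dd)<45; print('lug',l,s.sum(),dd[s].min(),dd[s].max(),'r',np.percentile(np.hypot(*rl[s].T),[2,98]))
pos,r0,_=tool(); print('cell rel', T[:3,3])
np.savez('cell.npz',a=a,C=C)
E
```

```text
767 axis [-0.55428639  0.07331952  0.82909038] tilt 33.994589351768184 az 172.4648130505971 res 0.000586434243493664
r 29.018842697143555
enclosing centre [0.60367174 0.06160222 0.13079976]
-180 78 19.6 28.9
-150 32 24.6 29.0
-120 35 25.4 28.8
-90 92 19.9 28.8
-60 103 19.7 28.8
-30 41 25.4 28.9
0 40 25.7 29.0
30 94 20.0 29.0
60 98 20.0 28.8
90 35 25.5 28.9
120 32 24.4 28.7
150 87 20.1 29.0
lug 60 162 -28.366303378385254 29.965256029748844 r [0.01997576 0.02700973]
lug 180 178 -27.46660711145239 28.211919921526487 r [0.01990955 0.02859546]
lug -60 171 -29.093638585983683 26.103470682865975 r [0.02014684 0.02789317]
cell rel [0.54075776 0.06789436 0.39742802]
```

```bash
python3 - <<'E'
from h import *
delta([.487,-.134,.13],down(-6.5))
p,r,o=tool(); print((down(-6.5).inv()).apply(np.array([.487,-.134,.12])-p)*100)
E
```

```text
shift cm [-8.15 20.73  4.79] rot [ 0.0027 -0.483  -0.0018] min rows 5.0 t 3.1
[-5.04108439 20.7304944   8.98641791]
```

Rotating back to vertical in place first (moves clear above the stand), then translating.

>>> {"op": "move_arm", "data": {
  "moves": [8.7,0,0,-0.5,0,-0.097,0,8.7,0,0,-0.5,0,-0.097,0,8.7,0,0,0,0,-0.097,0,8.7,0,0,0,0,-0.097,0,8.7,0,0,0,0,-0.095,0,8.7,-1,4,0.5,0,0,0,8.7,-1,4,0.5,0,0,0,8.7,-1,4,1,0,0,0]
}}

```text
clock: 3.9
tool_pos: [0.5152, -0.0504, 0.1983]
orientation: [179.8, -0.7, -6.7]
force: [1.2, -0.9, 0.6]
opening: 0.0875
gripper_force: 0.0
```

>>> {"op": "move_arm", "data": {
  "moves": [8.7,-1.2,4,2,0,0,0,8.7,-1.2,4.2,2,0,0,0,8.7,0,0.5,3,0,0,0,8.7,0,0,0.5,0,0,0,8.7,0,0,0,0,0,0,8.7,0,0,0,0,0,0]
}}

```text
clock: 4.5
tool_pos: [0.4819, -0.1343, 0.1243]
orientation: [179.7, -0.7, -6.7]
force: [0.2, 0.0, 0.1]
opening: 0.0872
gripper_force: 0.0
```

```bash
cat > lens.py <<'E'
from h import *
p,r,o=tool(); print(o['tool_pos'],o['orientation'],o['joint_pos'].round(1),o['clock'])
im,d,m=snap('wrist')
c=cloud(d,m); k=(d>0)&(c[...,2]>.036)&(c[...,2]<.06)&(abs(c[...,0]-.487)<.03)&(abs(c[...,1]+.134)<.03)
P=c[k]; print(k.sum(),P[:,2].max()); 
t=P[P[:,2]>np.percentile(P[:,2],90)-.0015]; print('top',len(t),t.mean(0),cv2.minEnclosingCircle((t[:,:2]*1e3).astype(np.float32)))
k2=(d>0)&(c[...,2]>.0065)&(c[...,2]<.012)&(abs(c[...,0]-.487)<.03)&(abs(c[...,1]+.134)<.03)
print('flange',k2.sum(),cv2.minEnclosingCircle((c[k2][:,:2]*1e3).astype(np.float32)))
E
python3 lens.py
```

```text
[ 0.48188604 -0.13425793  0.12428942] [179.67209949  -0.74598331  -6.66699619] [  7.4   7.9 -28.7   0.6 -52.7  75.5] 4.5
331 0.047256448957984865
top 173 [ 0.49041372 -0.13633929  0.04411407] ((490.41265869140625, -136.38597106933594), 9.300456047058105)
flange 411 ((490.2698059082031, -136.3367919921875), 18.015396118164062)
```

```bash
python3 - <<'E'
from h import *
delta([.4903,-.1363,.0342],down(-6.67))
E
```

```text
shift cm [0.74 0.06 9.03] rot [ 0.0057 -0.0135  0.0003] min rows 2.0 t 4.55
```

>>> {"op": "move_arm", "data": {
  "moves": [8.7,0.43,0.05,0,0.0057,-0.0135,0,5,0.43,0.05,1,0,0,0,5,0,0,2.5,0,0,0,5,0,0,2.5,0,0,0,5,0,0,2,0,0,0,5,0,0,1,0,0,0,5,0,0,0,0,0,0,5,0,0,0,0,0,0]
}}

```text
clock: 5.35
tool_pos: [0.4887, -0.1372, 0.0334]
orientation: [179.9, 0.1, -6.7]
force: [0.4, 0.6, 0.4]
opening: 0.0504
gripper_force: 0.0
```

```bash
python3 - <<'E'
from h import *
delta([.4903,-.1363,.0342],down(-6.67))
E
```

```text
shift cm [ 0.15 -0.11 -0.08] rot [ 0.0009  0.0019 -0.0007] min rows 1.0 t 5.35
```

>>> {"op": "move_arm", "data": {
  "moves": [5,0.15,-0.1,-0.08,0,0,0,5,0,0,0,0,0,0,0,0,0,0,0,0,0,0,0,0,0,0,0,0,0,0,0,0,0,0,0,0,0,0,0,0,0,0,0,0,0,0,0,0,0,0,0,0,0,0,0,0]
}}

```text
clock: 6.15
tool_pos: [0.4896, -0.1365, 0.0337]
orientation: [179.9, 0.1, -6.7]
force: [-0.4, -0.2, 0.2]
opening: 0.0071
gripper_force: 0.0
```

>>> {"op": "move_arm", "data": {
  "moves": [0,0,0,-0.5,0,0,0,0,0,0,-1.5,0,0,0,0,0,0,-3,0,0,0,0,0,0,-4,0,0,0,0,0,0,-4,0,0,0,0,0,0,-4,0,0,0,0,0,0,-2,0,0,0,0,0,0,0,0,0,0]
}}

```text
clock: 6.95
tool_pos: [0.4919, -0.1365, 0.2278]
orientation: [180.0, -0.3, -6.7]
force: [0.0, 0.0, -0.1]
opening: 0.0003
gripper_force: 0.0
```

```bash
python3 - <<'E'
from h import *
p,r,o=tool(); print(p,o['orientation'],o['opening'],o['force'],o['clock'])
im,d,m=snap('wrist'); c=(cloud(d,m)-p)@r.as_matrix(); g=cv2.cvtColor(im,cv2.COLOR_RGB2GRAY)
k=(d>0)&(abs(c[...,0])<.03)&(abs(c[...,1])<.0105)&(c[...,2]>-.016)&(c[...,2]<.05)
P=c[k];print(k.sum()); t=P[(P[:,2]<-.009)]; print('top',len(t),t.mean(0),t.min(0),t.max(0),cv2.minEnclosingCircle((t[:,:2]*1e3).astype(np.float32)))
k2=(d>0)&(abs(c[...,0])<.03)&(abs(c[...,1])<.03)&(c[...,2]>.022)&(c[...,2]<.036);F=c[k2];print('flange',k2.sum(),F.min(0),F.max(0))
np.savez('w_grasp.npz',p=im,c=c)
cv2.imwrite('pics/w3.png',cv2.resize(im[190:290,190:310],(720,600),interpolation=3)[...,::-1])
E
```

```text
[ 0.49193655 -0.13647047  0.22780686] [179.9917426   -0.25011013  -6.710419  ] 0.00031372568775539793 [ 0.04354192  0.03900094 -0.1057886 ] 6.95
0<stdin>:5: RuntimeWarning: Mean of empty slice.
  ret = um.true_divide(
Traceback (most recent call last):
ValueError: zero-size array to reduction operation minimum which has no identity
```

```bash
python3 - <<'E'
from h import *
im,d,m=snap('wrist'); c=cloud(d,m); np.savez('w_grasp.npz',p=im,c=c)
k=(d>0)&(c[...,2]>.0065)&(c[...,2]<.012)&(abs(c[...,0]-.487)<.06)&(abs(c[...,1]+.134)<.06)
k3=(d>0)&(c[...,2]>.038)&(c[...,2]<.05)&(abs(c[...,0]-.487)<.06)&(abs(c[...,1]+.134)<.06)
for q in(k,k3): print(q.sum(),c[q].mean(0) if q.any() else 0, cv2.minEnclosingCircle((c[q][:,:2]*1e3).astype(np.float32)) if q.any() else 0)
cv2.imwrite('pics/w3.png',cv2.resize(im[100:320,130:370],(720,660),interpolation=3)[:600,...,::-1])
E
```

```text
247 [ 0.49407333 -0.13652584  0.00884411] ((490.4114685058594, -136.1957244873047), 18.022144317626953)
172 [ 0.49113282 -0.13632741  0.04316677] ((490.3836975097656, -136.32589721679688), 10.15383243560791)
```

View pics/w3.png

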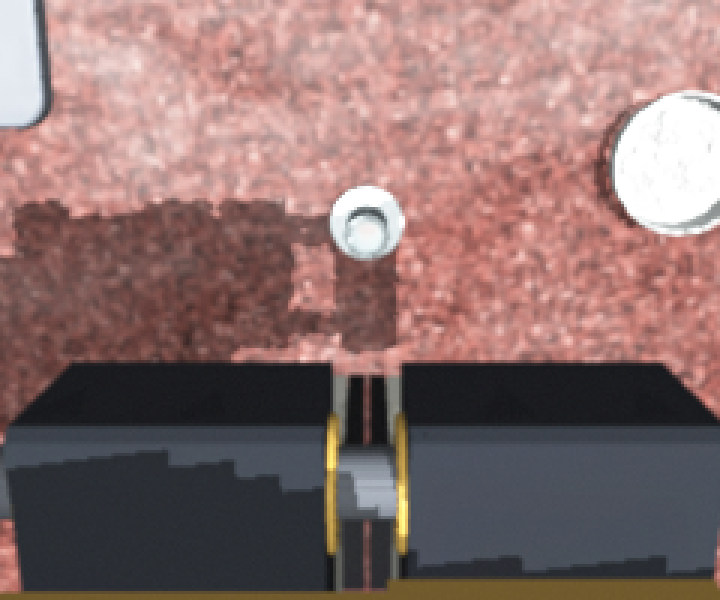

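The lens still stands at its original place, crop (366,222), and the closed fingers are at crop (330-400, 365-590). They closed without touching it. I'll use the depth picture to see where the fingers really are in the tool frame.

```bash
python3 - <<'E'
from h import *
p,r,o=tool(); print(o['opening'],p)
c=(np.load('w_grasp.npz')['c']-p)@r.as_matrix(); im=np.load('w_grasp.npz')['p']
for u in (200,242,246,250,254,258,262,300):
  print(u,[(v,*(c[v,u]*1000).round(0).astype(int)) for v in range(216,300,6)])
E
```

```text
0.0002509162451424749 [ 0.49002069 -0.13620791  0.22413264]
200 [(216, np.int64(-68), np.int64(-82), np.int64(223)), (222, np.int64(39), np.int64(-17), np.int64(-92)), (228, np.int64(39), np.int64(-16), np.int64(-97)), (234, np.int64(39), np.int64(-15), np.int64(-102)), (240, np.int64(39), np.int64(-15), np.int64(-105)), (246, np.int64(38), np.int64(-14), np.int64(-108)), (252, np.int64(36), np.int64(-14), np.int64(-109)), (258, np.int64(35), np.int64(-14), np.int64(-109)), (264, np.int64(32), np.int64(-15), np.int64(-108)), (270, np.int64(31), np.int64(-14), np.int64(-109)), (276, np.int64(28), np.int64(-15), np.int64(-108)), (282, np.int64(27), np.int64(-15), np.int64(-109)), (288, np.int64(25), np.int64(-15), np.int64(-109)), (294, np.int64(22), np.int64(-15), np.int64(-107))]
242 [(216, np.int64(-69), np.int64(-15), np.int64(225)), (222, np.int64(-79), np.int64(-15), np.int64(225)), (228, np.int64(12), np.int64(-5), np.int64(-29)), (234, np.int64(12), np.int64(-5), np.int64(-37)), (240, np.int64(35), np.int64(-3), np.int64(-97)), (246, np.int64(33), np.int64(-3), np.int64(-97)), 
[... 3929 characters left out ...]
t64(-69), np.int64(77), np.int64(224)), (222, np.int64(39), np.int64(17), np.int64(-92)), (228, np.int64(39), np.int64(16), np.int64(-97)), (234, np.int64(39), np.int64(15), np.int64(-102)), (240, np.int64(39), np.int64(14), np.int64(-107)), (246, np.int64(38), np.int64(14), np.int64(-108)), (252, np.int64(36), np.int64(14), np.int64(-109)), (258, np.int64(35), np.int64(14), np.int64(-109)), (264, np.int64(32), np.int64(14), np.int64(-108)), (270, np.int64(31), np.int64(14), np.int64(-108)), (276, np.int64(28), np.int64(14), np.int64(-108)), (282, np.int64(27), np.int64(14), np.int64(-108)), (288, np.int64(25), np.int64(15), np.int64(-108)), (294, np.int64(23), np.int64(14), np.int64(-109))]
```

The fingertips appear at about tool z = -20 mm, well short of the stated +8 mm, which would explain the empty grasp. I'll measure this precisely for both the open and closed fingers.

```bash
python3 - <<'E'
from h import *
p,r,o=tool()
c=(np.load('w_grasp.npz')['c']-p)@r.as_matrix()
def show(c,nm):
    k=(abs(c[...,0])<.02)&(c[...,2]>-.05)&(c[...,2]<.012)&(abs(c[...,1])<.075)
    for s in (-1,1):
        P=c[k&(np.sign(c[...,1])==s)]*1e3; print(nm,s,len(P),'tip z top5',np.sort(P[:,2])[-5:].round(1),'y',P[:,1].min().round(1),P[:,1].max().round(1)); 
        q=P[P[:,2]>-35]; print('   x',np.percentile(q[:,0],[2,50,98]).round(1),'y',np.percentile(q[:,1],[2,50,98]).round(1))
show(c,'closed')
m=vision.camera_model('wrist'); z=np.load('w_cell.npz'); m['cam_to_world']=z['T']
T=np.array(z['T']); print('cam pos check', r.inv().apply(np.array(vision.camera_model('wrist')['cam_to_world'])[:3,3]-tool()[0]))
rr=R.from_euler('xyz',[179.787,-27.638,-6.529],degrees=True); pp=np.array([0.55944696,0.06550345,0.20919086])
show((cloud(z['d'],m)-pp)@rr.as_matrix(),'open')
E
```

```text
closed -1 195 tip z top5 [-19.5 -19.4 -18.9 -17.9 -17.8] y -6.3 -0.6
   x [10.  10.6 12.2] y [-6.1 -3.  -0.7]
closed 1 193 tip z top5 [-19.  -19.  -19.  -18.8 -18.7] y 1.0 6.6
   x [10.1 10.6 12.3] y [1.1 3.4 6.5]
cam pos check [ 0.0705798   0.00041779 -0.17536972]
open -1 864 tip z top5 [-17.4 -17.4 -17.  -16.4 -16.3] y -60.8 -42.5
   x [-3.   9.9 11.7] y [-58.4 -46.1 -43.2]
open 1 852 tip z top5 [-17.1 -17.1 -17.  -16.9 -16.7] y 43.4 61.5
   x [-2.7  9.8 11.6] y [43.7 46.6 58.9]
```

Both states put the fingertips at tool z ≈ -18 mm. The reported frame is therefore about 26 mm ahead of what the text says, and I'll use the observed value. I'll go down to TCP z ≈ 0.0085, so the tips are at about 26 mm, while watching the force.

```bash
python3 - <<'E'
from h import *
delta([.4903,-.1363,.0085],down(-6.67)); print(tool()[0], ctrl.get_obs()['force'])
E
```

```text
shift cm [ 0.06  0.   21.56] rot [ 0.0002  0.0014 -0.0012] min rows 5.0 t 7.05
[ 0.49002069 -0.13620791  0.22413264] [ 0.08691314  1.20689416 -1.50145451]
```

>>> {"op": "move_arm", "data": {
  "moves": [6,0,0,0,0,0,0,6,0,0,1,0,0,0,6,0,0,3,0,0,0,6,0,0,3.5,0,0,0,6,0,0,3.5,0,0,0,6,0,0,3,0,0,0,6,0,0,3,0,0,0,6,0,0,1,0,0,0]
}}

```text
clock: 7.85
tool_pos: [0.4865, -0.1366, 0.0398]
orientation: [179.9, 0.5, -6.8]
force: [-0.7, -0.3, 0.0]
opening: 0.0571
gripper_force: 0.0
```

>>> {"op": "move_arm", "data": {
  "moves": [5,0,0,1,0,0,0,5,0,0,1,0,0,0,5,0,0,0.8,0,0,0,5,0,0,0.4,0,0,0,5,0,0,0,0,0,0,5,0,0,0,0,0,0]
}}

```text
clock: 8.45
tool_pos: [0.49, -0.1364, 0.0122]
orientation: [180.0, 0.1, -6.7]
force: [-0.7, 0.3, -0.2]
opening: 0.0498
gripper_force: 0.0
```

```bash
python3 - <<'E'
from h import *
delta([.4903,-.1363,.0085],down(-6.67)); print(tool()[0])
E
```

```text
shift cm [ 0.03 -0.02  0.37] rot [ 0.0007  0.0015 -0.0009] min rows 1.0 t 8.45
[ 0.49000095 -0.13644288  0.01221631]
```

>>> {"op": "move_arm", "data": {
  "moves": [5,0,0,0.35,0,0,0,3,0,0,0,0,0,0,1,0,0,0,0,0,0,1,0,0,0,0,0,0,1,0,0,0,0,0,0,1,0,0,0,0,0,0,1,0,0,0,0,0,0]
}}

```text
clock: 9.15
tool_pos: [0.4897, -0.1364, 0.0083]
orientation: [180.0, 0.1, -6.7]
force: [-0.6, 0.5, 0.7]
opening: 0.0187
gripper_force: 30.0
```

>>> {"op": "move_arm", "data": {
  "moves": [1,0,0,-0.5,0,0,0,1,0,0,-2,0,0,0,1,0,0,-3,0,0,0,1,0,0,-4,0,0,0,1,0,0,-4,0,0,0,1,0,0,-4,0,0,0,1,0,0,-3,0,0,0,1,0,0,0,0,0,0]
}}

```text
clock: 9.95
tool_pos: [0.4925, -0.1366, 0.2184]
orientation: [180.0, -0.3, -6.7]
force: [-0.1, -0.1, -0.7]
opening: 0.019
gripper_force: 30.0
```

```bash
python3 - <<'E'
from h import *
p,r,o=tool(); print(p,o['orientation'],o['opening'],o['force'],o['clock'],o['joint_pos'].round(1))
im,d,m=snap('wrist'); c=(cloud(d,m)-p)@r.as_matrix()*1e3
k=(d>0)&(abs(c[...,0])<25)&(abs(c[...,1])<25)&(c[...,2]>-50)&(c[...,2]<20)
for lo in range(-48,20,4):
    s=k&(c[...,2]>=lo)&(c[...,2]<lo+4); P=c[s]
    if len(P): print(lo,len(P),P.min(0).round(1),P.max(0).round(1))
ys,xs=np.nonzero(k);print(xs.min(),xs.max(),ys.min(),ys.max())
cv2.imwrite('pics/w4.png',cv2.resize(im[180:300,180:330],(750,600),interpolation=3)[...,::-1])
E
```

```text
[ 0.49250201 -0.13660665  0.2184177 ] [179.98621937  -0.34724515  -6.69797536] 0.019038077586338617 [-0.08889324 -0.10447686 -0.71154474] 9.95 [  6.6   4.4 -19.2   0.1 -66.1  76.6]
-48 105 [ -9.7 -18.6 -48. ] [ 11.6  19.1 -44. ]
-44 103 [  5.5 -19.8 -44. ] [ 11.7  19.9 -40. ]
-40 235 [  3.  -20.1 -40. ] [ 11.7  20.7 -36. ]
-36 466 [  1.6 -20.8 -36. ] [ 11.9  21.2 -32. ]
-32 209 [  2.8 -21.3 -32. ] [ 11.6  21.7 -28. ]
-28 187 [  3.6 -22.3 -28. ] [ 11.9  22.8 -24. ]
-24 156 [  3.2 -22.6 -24. ] [ 11.7  23.  -20. ]
-20 95 [  4.  -12.8 -19.9] [ 10.6  13.1 -16. ]
-16 54 [  3.5  -9.3 -16. ] [ 10.5   8.9 -12.2]
-12 63 [  2.4  -9.5 -11.8] [10.7  9.8 -8. ]
-8 56 [ 2.8 -9.6 -7.9] [10.7  9.4 -4. ]
-4 564 [ -0.  -17.6  -3.9] [18.3 17.3 -0. ]
0 165 [  0.9 -16.3   0. ] [18.3 17.6  3.9]
4 21 [ 10.6 -14.4   4.1] [18.  14.7  5.6]
214 289 202 276
```

View pics/w4.png

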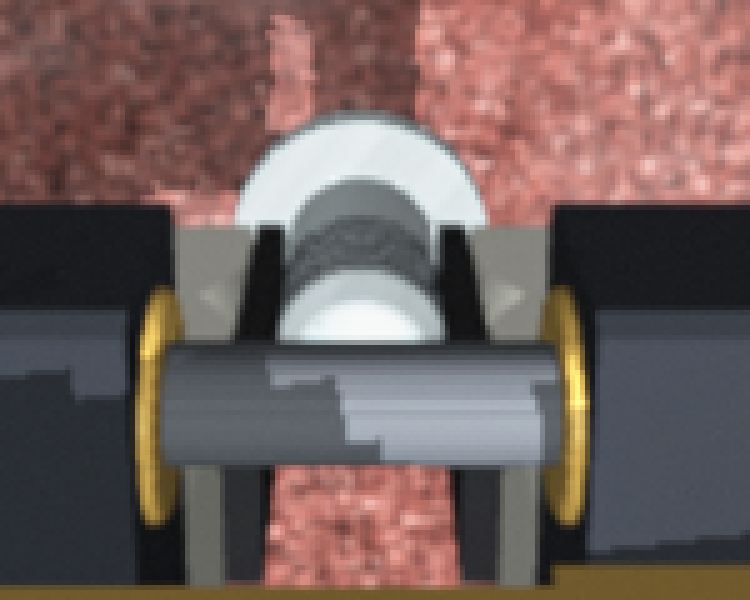

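The lens is held straight: barrel centred between the pads, flange centre at crop (362,190), underside at tool z ≈ +8.3 mm. Next is a pre-insertion pose on the cell axis.

```bash
cat >> h.py <<'E'
cz=np.load('cell.npz') if __import__('os').path.exists('cell.npz') else None
if cz is not None: A,C=cz['a'],cz['C']; SEAT=C-.0225*A
def ptarget(h,off,roll=0):
    Rt=cellR(A,roll); return SEAT+h*A-Rt.apply(off), Rt
def err(off,roll=0):
    p,r,o=tool(); Rt=cellR(A,roll); e=Rt.inv().apply(p+r.apply(off)-SEAT)*1e3
    f=Rt.inv().apply(o['force']); mo=Rt.inv().apply(o['moment'])
    print('in cell/tool axes mm',e.round(2),'h',(-e[2]).round(2),'rot',(r.inv()*Rt).as_rotvec().round(4),'F',f.round(1),'M',mo.round(2),'t',round(o['clock'],2),'open',round(o['opening'],4))
    print('shift to axis cm (tool)',(r.inv().apply(Rt.apply([-e[0],-e[1],0]))/10).round(3), 'down',(-e[2]/10).round(3))
E
python3 - <<'E'
from h import *
P,Rt=ptarget(.065,[.0003,0,.0083]); print('P',P); delta(P,Rt)
p,r,o=tool(); print((P-p).round(4), r.inv().apply(P-p)*100)
E
```

```text
P [0.57526695 0.0653558  0.17274983]
shift cm [  5.98 -21.01   4.31] rot [-0.008   0.5909  0.0017] min rows 5.0 t 10.0
[ 0.0841  0.2016 -0.043 ] [  5.98195066 -21.00820008   4.31306722]
```

>>> {"op": "move_arm", "data": {
  "moves": [1,0.5,-2,0,0,0,0,1,0.7,-3,0,0,0,0,1,0.7,-3,0,0,0,0,1,0.7,-3,0,0,0,0,1,0.7,-3,0,0,0,0,1,0.7,-3,0,0,0,0,1,0.5,-3,0,0,0,0,1,0,-1,0,0,0,0]
}}

```text
clock: 10.8
tool_pos: [0.5593, 0.0689, 0.2112]
orientation: [179.9, 0.3, -6.6]
force: [-0.3, 0.4, -1.0]
opening: 0.0191
gripper_force: 30.0
```

>>> {"op": "move_arm", "data": {
  "moves": [1,0,0,0,0,0.09,0,1,0,0,0,0,0.1,0,1,0,0,0,0,0.1,0,1,0,0,0,0,0.1,0,1,0,0,0,0,0.1,0,1,0,0,0,-0.008,0.1,0.001,1,0,0,0,0,0,0,1,0,0,0,0,0,0]
}}

```text
clock: 11.6
tool_pos: [0.5647, 0.0587, 0.2166]
orientation: [179.2, -31.3, -7.1]
force: [-0.6, -0.0, -1.4]
opening: 0.0191
gripper_force: 30.0
```

```bash
python3 - <<'E'
from h import *
err([.0003,0,.0083]); P,Rt=ptarget(.045,[.0003,0,.0083]); delta(P,Rt); print(ctrl.get_obs()['joint_pos'].round(1))
E
```

```text
in cell/tool axes mm [  16.09    8.29 -106.73] h 106.73 rot [ 0.01    0.0478 -0.0054] F [-1.3  0.1  0.8] M [-0.02 -1.81  0.02] t 11.6 open 0.0191
shift to axis cm (tool) [-1.612 -0.82   0.069] down 10.673
shift cm [-1.36 -0.87  6.24] rot [ 0.01    0.0478 -0.0054] min rows 2.0 t 11.6
[ 33.4  -6.7 -54.   49.6 -27.2   7.5]
```

>>> {"op": "move_arm", "data": {
  "moves": [1,-0.4,-0.3,1.2,0.01,0.048,-0.005,1,-0.7,-0.3,1.2,0,0,0,1,-0.6,-0.2,1.2,0,0,0,1,0,0,1,0,0,0,1,0,0,0,0,0,0,1,0,0,0,0,0,0]
}}

```text
clock: 12.2
tool_pos: [0.5871, 0.0674, 0.1871]
orientation: [179.3, -32.5, -6.8]
force: [0.3, 0.2, 0.8]
opening: 0.0189
gripper_force: 30.0
```

```bash
python3 - <<'E'
from h import *
err([.0003,0,.0083]); print(ctrl.get_obs()['joint_pos'].round(1))
E
```

```text
in cell/tool axes mm [ 17.34  -3.34 -70.5 ] h 70.5 rot [ 0.0062  0.0254 -0.0022] F [ 0.6 -0.2 -0.5] M [ 0.03 -1.93  0.03] t 12.2 open 0.0189
shift to axis cm (tool) [-1.733  0.337  0.046] down 7.05
[ 24.2  -2.7 -58.1  70.2 -17.9  -6.2]
```

The arm has run into j3's lower limit (-58.1). I'll fit the arm's link lengths from the logged poses (a linear least-squares problem) to check whether the cell is reachable, and with what roll.

```bash
cat > kin.py <<'E'
from h import *
from scipy.optimize import least_squares
J=np.array([[87.439,20.586,.6406,-.017,-70.136,-16.509],[54.7196,15.4325,-23.1434,.0147,-51.4697,34.9394],[35.882,-5.5258,-49.8194,38.5069,-30.4578,16.5305],[7.4,7.9,-28.7,.6,-52.7,75.5],[6.6,4.4,-19.2,.1,-66.1,76.6],[33.4,-6.7,-54,49.6,-27.2,7.5],[24.2,-2.7,-58.1,70.2,-17.9,-6.2]])
X=np.array([[.22040,.63753,.20854],[.45827,.31550,.09443],[.55945,.0655,.20919],[.48189,-.13426,.12429],[.4925,-.1366,.2184],[.5647,.0587,.2166],[.5871,.0674,.1871]])
O=[[179.917,-.008,-19.075],[179.956,.017,-.332],[179.787,-27.638,-6.529],[179.67,-.746,-6.667],[179.986,-.347,-6.698],[179.2,-31.3,-7.1],[179.3,-32.5,-6.8]]
Ry=lambda a:R.from_euler('y',a,degrees=True); Rx=lambda a:R.from_euler('x',a,degrees=True); Rz=lambda a:R.from_euler('z',a,degrees=True)
def rot(q,s4=1,s6=1): # forearm x-forward; tool z along x at j5=0
    F=Rz(q[0])*Ry(q[1]-q[2]); W=F*Rx(s4*q[3])*Ry(-q[4]); return F,W
rows=[];y=[];s6=None
def basis(q,Rt):
    F,W=rot(q,S4); B=Rz(q[0]); U=B*Ry(q[1])
    return np.stack([B.apply([1,0,0]),B.apply([0,1,0]),[0,0,1],U.apply([0,0,1]),F.apply([1,0,0]),F.apply([0,0,1]),Rt.apply([1,0,0]),Rt.apply([0,1,0]),Rt.apply([0,0,1])],1)
for S4 in(1,-1):
    print(S4,[np.degrees(np.arccos(np.clip(rot(q,S4)[1].apply([1,0,0])@R.from_euler('xyz',o,degrees=True).apply([0,0,1]),-1,1))).round(2) for q,o in zip(J,O)])
E
python3 - <<'E'
from kin import *
import kin
Rs=[R.from_euler('xyz',o,degrees=True) for o in O]
M=np.vstack([basis(q,r) for q,r in zip(J,Rs)]); sol,res,rk,sv=np.linalg.lstsq(M,X.ravel(),rcond=1e-3)
print(sol.round(4),rk,sv.round(2)); print(((M@sol-X.ravel())*1e3).reshape(-1,3).round(1))
E
```

```text
1 [np.float64(0.03), np.float64(0.02), np.float64(36.79), np.float64(0.98), np.float64(0.19), np.float64(40.74), np.float64(33.5)]
-1 [np.float64(0.0), np.float64(0.0), np.float64(0.0), np.float64(0.06), np.float64(0.03), np.float64(0.03), np.float64(0.13)]
[ 0.3351 -0.2056  0.2249  0.3423  0.141  -0.0169 -0.0179 -0.0368  0.2968] 9 [5.21 4.41 3.61 1.27 0.97 0.75 0.44 0.23 0.14]
[[  6.  -24.8 -24.1]
 [ -4.5  31.8  62.4]
 [  3.2  18.9 -25.5]
 [ 16.   29.4  44.8]
 [  0.   26.4 -21.1]
 [  6.5  -6.8 -30.2]
 [ -4.  -81.2  -6.3]]
```

```bash
python3 - <<'E'
from kin import *
Rs=[R.from_euler('xyz',o,degrees=True) for o in O]
def try_(names):
    M=[]
    for q,r in zip(J,Rs):
        F,W=rot(q,-1);B=Rz(q[0]);U=B*Ry(q[1]);G=F*Rx(-q[3])
        D=dict(bx=B.apply([1,0,0]),by=B.apply([0,1,0]),bz=[0,0,1],ux=U.apply([1,0,0]),uz=U.apply([0,0,1]),fx=F.apply([1,0,0]),fz=F.apply([0,0,1]),gy=G.apply([0,1,0]),gz=G.apply([0,0,1]),wz=W.apply([0,0,1]),L=r.apply([0,0,1]),tx=r.apply([1,0,0]),ty=r.apply([0,1,0]),X=[1,0,0],Y=[0,1,0])
        M.append(np.stack([D[n] for n in names],1))
    M=np.vstack(M);s=np.linalg.lstsq(M,X.ravel(),rcond=1e-4)[0];e=(M@s-X.ravel())*1e3
    print(dict(zip(names,s.round(4))),'rms',np.sqrt((e**2).mean()).round(2)); return e.reshape(-1,3).round(1)
try_(['bx','by','bz','ux','uz','fx','fz','L'])
try_(['bx','bz','uz','fx','fz','gy','gz','L'])
print(try_(['X','Y','bx','by','bz','uz','fx','fz','L']))
print(try_(['X','Y','bx','bz','uz','fx','L']))
try_(['bx','by','bz','uz','fx','fz','wz','L']);try_(['X','Y','bx','by','bz','uz','fx','fz','gy','gz','wz','L'])
E
```

```text
1 [np.float64(0.03), np.float64(0.02), np.float64(36.79), np.float64(0.98), np.float64(0.19), np.float64(40.74), np.float64(33.5)]
-1 [np.float64(0.0), np.float64(0.0), np.float64(0.0), np.float64(0.06), np.float64(0.03), np.float64(0.03), np.float64(0.13)]
{'bx': np.float64(0.0833), 'by': np.float64(-0.1725), 'bz': np.float64(0.1616), 'ux': np.float64(0.1539), 'uz': np.float64(0.3983), 'fx': np.float64(0.221), 'fz': np.float64(0.0596), 'L': np.float64(0.2905)} rms 30.13
{'bx': np.float64(-0.0004), 'bz': np.float64(0.197), 'uz': np.float64(0.6009), 'fx': np.float64(0.4639), 'fz': np.float64(0.0018), 'gy': np.float64(-0.1917), 'gz': np.float64(-0.0013), 'L': np.float64(0.3931)} rms 0.15
{'X': np.float64(-0.0396), 'Y': np.float64(0.054), 'bx': np.float64(0.3428), 'by': np.float64(-0.2333), 'bz': np.float64(0.2846), 'uz': np.float64(0.2745), 'fx': np.float64(0.1547), 'fz': np.float64(-0.0151), 'L': np.float64(0.2867)} rms 28.75
[[ -1.1 -15.3 -20.5]
 [ -2.9  34.1  59.9]
 [  7.2  27.5 -24.1]
 [  3.7  18.7  41.3]
 [ -7.3  16.  -22.5]
 [  9.2   0.9 -28.2]
 [ -8.8 -81.8  -5.9]]
{'X': np.floa
[... 164 characters left out ...]
3)} rms 54.2
[[-85.4 -83.2 -31.3]
 [-35.8  41.4  39.6]
 [-20.  -24.1 -15.8]
 [ 85.1 100.1  35.2]
 [ 53.7  96.9 -10.1]
 [-13.2 -49.8 -18.3]
 [ 15.5 -81.3   0.7]]
{'bx': np.float64(-0.0944), 'by': np.float64(-0.1818), 'bz': np.float64(0.3926), 'uz': np.float64(0.5993), 'fx': np.float64(0.2825), 'fz': np.float64(0.0554), 'wz': np.float64(0.2262), 'L': np.float64(0.721)} rms 19.85
{'X': np.float64(-0.0001), 'Y': np.float64(0.0002), 'bx': np.float64(-0.0009), 'by': np.float64(0.0001), 'bz': np.float64(0.1966), 'uz': np.float64(0.6002), 'fx': np.float64(0.4643), 'fz': np.float64(0.0028), 'gy': np.float64(-0.192), 'gz': np.float64(-0.0021), 'wz': np.float64(0.0003), 'L': np.float64(0.392)} rms 0.14
```

The fit is exact to 0.15 mm, with the offset wrist on the rolled forearm. I'll search IK solutions for the seated and pre-insertion poses.

```bash
cat > ik.py <<'E'
from kin import *
LO=np.array([-176,-82,-58.2,-173.8,-174.7,-173.6]);HI=np.array([176,121.7,71.7,95.5,-.2,173.6])
def fk(q):
    F,W=rot(q,-1);G=F*Rx(-q[3])
    Rt=W*TX*Rz(SG*q[5]+C0)
    return Rz(q[0]).apply([0,0,0])+[0,0,.1967]+(Rz(q[0])*Ry(q[1])).apply([0,0,.6006])+F.apply([.464,0,.002])+G.apply([0,-.1918,-.0015])+Rt.apply([0,0,.3928]),Rt
TX=Ry(90); Rs=[R.from_euler('xyz',o,degrees=True) for o in O]
best=None
for SG in(1,-1):
    w=[((rot(q,-1)[1]*TX).inv()*r).as_euler('zyx',degrees=True)[0]-SG*q[5] for q,r in zip(J,Rs)]
    w=np.unwrap(np.radians(w))*57.29578; 
    if best is None or np.std(w)<best[0]: best=(np.std(w),SG,np.mean(w))
sd,SG,C0=best
def ik(P,Rt,q0,full=True):
    def f(q):
        p,r=fk(q); e=(r.inv()*Rt).as_rotvec()
        return np.r_[(p-P)*10,e if full else e[:2]]
    s=least_squares(f,np.clip(q0,LO+.1,HI-.1),bounds=(LO,HI),x_scale=30); return s.x,np.abs(s.fun).max()
E
python3 - <<'E'
from ik import *
print(sd,SG,C0,[np.abs(fk(q)[0]-x).max().round(4) for q,x in zip(J,X)])
rng=np.random.default_rng(0); q0=ctrl.get_obs()['joint_pos']
for h in(.07,.0):
  out=[]
  for roll in range(-180,180,30):
    P,Rt=ptarget(h,[.0003,0,.0083],roll)
    for i in range(10):
        q,e=ik(P,Rt,q0 if i==0 else rng.uniform(LO,HI))
        if e<2e-3 and not any(np.abs(q-x[1]).max()<3 for x in out): out.append((roll,q))
  print('h',h); [print(r,q.round(1)) for r,q in out]
E
```

```text
1 [np.float64(0.03), np.float64(0.02), np.float64(36.79), np.float64(0.98), np.float64(0.19), np.float64(40.74), np.float64(33.5)]
-1 [np.float64(0.0), np.float64(0.0), np.float64(0.0), np.float64(0.06), np.float64(0.03), np.float64(0.03), np.float64(0.13)]
0.04464722338219928 -1 -90.00517142558355 [np.float64(0.0003), np.float64(0.0005), np.float64(0.0006), np.float64(0.0008), np.float64(0.0007), np.float64(0.0005), np.float64(0.0007)]
h 0.07
h 0.0
```

```bash
cat > s.py <<'E'
from ik import *
rng=np.random.default_rng(1)
for h in(.07,.03,.0):
  out=[]; P,Rt=ptarget(h,[.0003,0,.0083],0)
  for i in range(150):
    q,e=ik(P,Rt,rng.uniform(LO,HI),False)
    p,r=fk(q); out.append((e,np.linalg.norm(p-P)*1e3,q))
  out.sort(key=lambda t:t[0]); print('h',h)
  seen=[]
  for e,dp,q in out:
    if e<.6 and not any(np.abs(q[:5]-x[:5]).max()<5 for x in seen): seen.append(q); print(round(e,4),dp.round(1),q.round(1), np.degrees(np.arccos(min(1,fk(q)[1].apply([0,0,-1])@A))).round(2))
    if len(seen)>5: break
E
python3 s.py | grep -v float64
```

```text
h 0.07
0.0534 1.0 [ 27.3  -3.  -58.2  63.9 -19.6  -2.8] 3.1
0.1746 3.6 [ -12.7   -4.3  -49.8 -173.8   -0.2  -77.2] 11.19
h 0.03
0.081 1.6 [ 20.2   2.  -58.2  75.3 -14.7  -9. ] 4.77
0.1135 2.5 [ -12.5    1.5  -47.4 -173.7   -0.2  -38. ] 7.96
h 0.0
0.0752 1.6 [ -12.4    5.6  -45.5 -173.8   -0.2  -70.7] 5.83
0.0881 2.0 [ 10.7   5.6 -58.2  95.5 -10.4 -21.6] 5.31
```

The exact axis is unreachable by about 5°. The fix is to grip the parts with the tool pitched by θ about the finger line, so the tool stays more upright than the cell axis. I'll check which θ works for the lens and for the ring through its turn.

```bash
cat >> ik.py <<'E'
def goff(th,hg): # part underside in tool frame, gripped at height hg (m) on its axis at tool z=-27mm
    t=np.radians(th); return np.array([hg*np.sin(t),0,-.027+hg*np.cos(t)])
def cellpose(h,th,turn,hg,roll=0):
    """tool pose with part underside h above seat, turned clockwise by turn about the axis"""
    Rt=cellR(A)*Rz(turn+roll)*Ry(-th); return SEAT+h*A-Rt.apply(goff(th,hg)),Rt
E
cat > s2.py <<'E'
from ik import *
q0=np.array([20,2,-50,60,-25,0.])
for th in(8,12,16,20,25):
  for tag,hs in(('lens',[.07,.03,0]),):
    for h in hs:
      P,Rt=cellpose(h,th,0,.036); q,e=ik(P,Rt,q0); print(tag,th,h,round(e,3),q.round(1)); q0=q
for th in(8,12,16,20,25):
  for h,turn in((.06,-35),(.009,-35),(.009,0),(.007,35),(.007,70)):
      P,Rt=cellpose(h,th,turn,.027); q,e=ik(P,Rt,q0); print('ring',th,h,turn,round(e,3),q.round(1)); q0=q
E
python3 s2.py | grep -v float64
```

```text
lens 8 0.07 0.0 [ 33.8  -1.7 -50.7  40.4 -26.7  15.2]
lens 8 0.03 0.0 [ 28.1   2.7 -53.4  51.1 -19.3   8.5]
lens 8 0 0.0 [ 20.8   5.9 -55.7  66.9 -13.2  -1.5]
lens 12 0.07 0.0 [ 34.8  -0.1 -44.3  28.3 -32.4  26. ]
lens 12 0.03 0.0 [ 31.7   4.2 -46.   32.7 -26.2  23.6]
lens 12 0 0.0 [ 29.    7.5 -47.4  37.9 -21.5  20.2]
lens 16 0.07 0.0 [ 34.2   1.8 -38.3  19.7 -38.   34.6]
lens 16 0.03 0.0 [ 31.9   6.  -39.3  21.6 -32.7  34.1]
lens 16 0 0.0 [ 30.3   9.1 -39.9  23.6 -28.7  33.3]
lens 20 0.07 0.0 [ 32.8   3.8 -32.9  13.4 -43.5  41.3]
lens 20 0.03 0.0 [ 31.    7.8 -33.4  14.2 -38.8  41.8]
lens 20 0 0.0 [ 29.6  10.9 -33.6  15.  -35.3  42. ]
lens 25 0.07 0.0 [ 30.8   6.4 -26.7   7.6 -50.2  47.8]
lens 25 0.03 0.0 [ 29.2  10.3 -26.9   7.8 -46.   48.8]
lens 25 0 0.0 [ 28.   13.3 -26.8   8.  -43.   49.5]
ring 8 0.06 -35 0.0 [ 32.1   1.1 -53.7  53.6 -26.2  37.7]
ring 8 0.009 -35 0.0 [ 21.3   6.5 -56.5  75.  -17.7  24.6]
ring 8 0.009 0 0.0 [ 20.8   5.9 -55.7  66.9 -13.2  -1.5]
ring 8 0.007 35 0.011 [  5.3   5.2 -58.1  95.5  -1.5 -50.9]
ring 8 0.007 70 0.084 [  9.2   5.2 -57.7  81.3  -0.6 -74.8]
[... 482 characters left out ...]
 0.007 35 0.0 [ 26.8   7.6 -39.2  10.8 -21.4  14.7]
ring 16 0.007 70 0.0 [ 24.1   5.6 -49.9  21.2  -3.1 -27.2]
ring 20 0.06 -35 0.0 [ 37.7   7.1 -39.   30.2 -44.   55. ]
ring 20 0.009 -35 0.0 [ 34.4  12.1 -40.2  34.5 -37.6  52.7]
ring 20 0.009 0 0.0 [ 29.6  10.9 -33.6  15.  -35.3  42. ]
ring 20 0.007 35 0.0 [ 24.2   9.1 -31.8  -1.3 -28.7  28.3]
ring 20 0.007 70 0.0 [ 21.1   6.8 -34.5 -15.  -17.4  10.8]
ring 25 0.06 -35 0.0 [ 37.7   9.9 -33.6  25.4 -50.5  59.1]
ring 25 0.009 -35 0.0 [ 35.1  14.7 -34.4  28.1 -44.8  58. ]
ring 25 0.009 0 0.0 [ 28.   13.3 -26.8   8.  -43.   49.5]
ring 25 0.007 35 0.0 [ 20.3  11.  -24.8 -10.5 -36.9  39.5]
ring 25 0.007 70 0.0 [ 13.7   8.4 -26.7 -30.1 -27.2  30.1]
```

θ ≈ 14° works for both parts, with the ring turned from -33° to about +35°. I'll put the lens back down and regrasp it pitched.

>>> {"op": "move_arm", "data": {
  "moves": [1,0,0,-3,0,0,0,1,0,0,-3,0,-0.09,0,1,0,0,0,0,-0.1,0,1,0,0,0,0,-0.1,0,1,0,0,0,0,-0.1,0,1,0,0,0,0,-0.1,0,1,0,0,0,0,-0.08,0,1,0,2,0,0,0,0]
}}

```text
clock: 13.0
tool_pos: [0.5719, 0.0455, 0.2319]
orientation: [179.0, -4.2, -7.8]
force: [0.5, -0.4, -2.1]
opening: 0.0194
gripper_force: 30.0
```

```bash
python3 - <<'E'
from h import *
delta([.4903,-.1363,.1],down(-6.67)); print(tool()[0],tool()[2]['orientation'].round(1))
E
```

```text
shift cm [-6.57 18.89 13.08] rot [ 0.0183 -0.0738 -0.0205] min rows 5.0 t 13.0
[0.57189    0.0455093  0.23194572] [179.   -4.2  -7.8]
```

>>> {"op": "move_arm", "data": {
  "moves": [1,0,2,0,0.018,-0.074,-0.02,1,-1,3.5,0,0,0,0,1,-1,3.5,0,0,0,0,1,-1.5,3.5,1,0,0,0,1,-1.5,3.5,2,0,0,0,1,-1,3,3,0,0,0,1,0,0,3.5,0,0,0,1,0,0,3,0,0,0]
}}

```text
clock: 13.8
tool_pos: [0.4872, -0.139, 0.1073]
orientation: [180.0, -0.2, -6.9]
force: [1.3, 1.0, -1.4]
opening: 0.019
gripper_force: 30.0
```

>>> {"op": "move_arm", "data": {
  "moves": [1,0,0,1.5,0,0,0,1,0,0,0,0,0,0,1,0,0,0,0,0,0]
}}

```text
clock: 14.1
tool_pos: [0.4885, -0.1389, 0.0938]
orientation: [179.9, -0.2, -6.8]
force: [0.1, -0.4, -0.2]
opening: 0.0188
gripper_force: 30.0
```

```bash
python3 - <<'E'
from h import *
delta([.4903,-.1363,.0095],down(-6.67)); print(tool()[0],tool()[2]['orientation'].round(2))
E
```

```text
shift cm [ 0.11 -0.3   8.43] rot [ 0.0026 -0.0042 -0.0019] min rows 2.0 t 14.1
[ 0.4885032  -0.13891024  0.0938032 ] [179.85  -0.24  -6.78]
```

>>> {"op": "move_arm", "data": {
  "moves": [1,0.1,-0.3,2,0.003,-0.004,-0.002,1,0,0,2.5,0,0,0,1,0,0,2,0,0,0,1,0,0,1.2,0,0,0,1,0,0,0.5,0,0,0,1,0,0,0.15,0,0,0,1,0,0,0,0,0,0,1,0,0,0,0,0,0]
}}

```text
clock: 14.9
tool_pos: [0.4902, -0.137, 0.0106]
orientation: [180.0, -0.1, -6.7]
force: [0.7, -0.6, -0.8]
opening: 0.0189
gripper_force: 30.0
```

>>> {"op": "move_arm", "data": {
  "moves": [1,0,0,0.2,0,0,0,1,0,0,0,0,0,0,4.5,0,0,0,0,0,0,4.5,0,0,0,0,0,0,4.5,0,0,0,0,0,0,4.5,0,0,-2,0,0,0,4.5,0,0,-2,0,0,0,4.5,0,0,0,0,0,0]
}}

```text
clock: 15.7
tool_pos: [0.4911, -0.1371, 0.0499]
orientation: [180.0, -0.2, -6.7]
force: [0.3, 0.4, -0.5]
opening: 0.0448
gripper_force: 0.0
```

```bash
cat > g.py <<'E'
from ik import *
def tpose(x,y,hu,th,hg,yaw):
    """tool pose with standing part at x,y, its underside hu above the table, gripped pitched th"""
    Rt=down(yaw)*Ry(-th); return np.array([x,y,hu])-Rt.apply(goff(th,hg)),Rt
E
python3 - <<'E' | grep -v float
from g import *
p,r,o=tool(); print(p,o['clock'],o['opening'])
im,d,m=snap('wrist'); c=cloud(d,m)
k=(d>0)&(abs(c[...,0]-.49)<.03)&(abs(c[...,1]+.136)<.03)
for lo,hi in((.0065,.0115),(.041,.048)):
    q=c[k&(c[...,2]>lo)&(c[...,2]<hi)]; print(lo,len(q),q[:,2].max().round(4),cv2.minEnclosingCircle((q[:,:2]*1e3).astype(np.float32)))
P,Rt=tpose(.4905,-.1366,.0,14,.036,-6.67); print(P); delta(P,Rt); q,e=ik(P,Rt,o['joint_pos']); print(q.round(1),e)
P,Rt=tpose(.4905,-.1366,.04,14,.036,-6.67); delta(P,Rt)
E
```

```text
[ 0.49114139 -0.13708308  0.04992998] 15.7 0.044775331764087496
0.0065 683 0.0114 ((490.8633117675781, -136.99436950683594), 18.08643341064453)
0.041 544 0.0462 ((490.6695861816406, -137.4300537109375), 10.228209495544434)
[ 0.48401232 -0.13584132  0.00980202]
shift cm [-0.65 -0.04  3.89] rot [ 2.000e-04 -2.468e-01 -8.000e-04] min rows 2.0 t 15.75
[  4.5  25.5 -21.9  -3.2 -56.5  81. ] 5.195736999278819e-09
shift cm [-0.64 -0.04 -0.11] rot [ 2.000e-04 -2.468e-01 -8.000e-04] min rows 2.0 t 15.75
```

>>> {"op": "move_arm", "data": {
  "moves": [4.5,-0.3,0,-0.1,0,0,0,4.5,-0.3,0,0,0,-0.083,0,4.5,0,0,0,0,-0.083,0,4.5,0,0,0,0,-0.081,0,4.5,0,0,0,0,0,0,4.5,0,0,0,0,0,0]
}}

```text
clock: 16.35
tool_pos: [0.4828, -0.1364, 0.0473]
orientation: [179.9, 14.3, -6.8]
force: [-0.3, 0.1, -0.4]
opening: 0.0449
gripper_force: 0.0
```

```bash
python3 - <<'E' | grep -v float
from g import *
P,Rt=tpose(.4907,-.137,.0,14,.036,-6.67); delta(P,Rt);print(tool()[2]['orientation'])
E
```

```text
shift cm [ 1.06 -0.03  3.6 ] rot [ 0.0007  0.0044 -0.0017] min rows 1.0 t 16.35
[179.93689459  14.25417008  -6.77278517]
```

>>> {"op": "move_arm", "data": {
  "moves": [4.5,0.35,0,1.2,0,0.004,0,4.5,0.4,0,1.3,0,0,0,4.5,0.3,-0.03,1.1,0,0,0,4.5,0,0,0,0,0,0,4.5,0,0,0,0,0,0]
}}

```text
clock: 16.85
tool_pos: [0.4847, -0.1363, 0.0111]
orientation: [179.9, 14.0, -6.7]
force: [1.2, 0.3, -0.2]
opening: 0.0451
gripper_force: 0.0
```

```bash
python3 - <<'E' | grep -v float
from g import *
P,Rt=tpose(.4907,-.137,.0,14,.036,-6.67); delta(P,Rt);print(tool()[2]['orientation'])
E
```

```text
shift cm [-0.02  0.    0.13] rot [ 0.0009 -0.0007 -0.0009] min rows 1.0 t 16.85
[179.93684084  13.96121452  -6.72454148]
```

>>> {"op": "move_arm", "data": {
  "moves": [4.5,-0.02,0,0.13,0,0,0,3,0,0,0,0,0,0,1,0,0,0,0,0,0,1,0,0,0,0,0,0,1,0,0,0,0,0,0,1,0,0,0,0,0,0,1,0,0,0,0,0,0,1,0,0,0,0,0,0]
}}

```text
clock: 17.65
tool_pos: [0.4846, -0.1362, 0.0102]
orientation: [180.0, 13.9, -6.7]
force: [0.5, -0.0, 2.2]
opening: 0.0192
gripper_force: 30.0
```

```bash
python3 - <<'E' | grep -v float
from g import *
p,r,o=tool(); off=r.inv().apply(np.array([.4907,-.137,0])-p); print('off',off.round(5),'nominal',goff(14,.036).round(5),'lens z in tool',r.inv().apply([0,0,1]).round(4)); np.savez('lensoff.npz',off=off,z=r.inv().apply([0,0,1]))
E
```

```text
off [8.40e-03 4.00e-05 8.39e-03] nominal [0.00871 0.      0.00793] lens z in tool [-2.404e-01  8.000e-04 -9.707e-01]
```

>>> {"op": "move_arm", "data": {
  "moves": [1,-0.1,0,-0.5,0,0,0,1,-0.5,0,-2,0,0,0,1,-0.9,0,-3.5,0,0,0,1,-1,0,-4,0,0,0,1,-1,0,-4,0,0,0,1,-1,0,-4,0,0,0,1,-0.5,0,-2,0,0,0,1,0,0,0,0,0,0]
}}

```text
clock: 18.45
tool_pos: [0.4858, -0.1362, 0.2198]
orientation: [180.0, 13.5, -6.7]
force: [0.2, 0.8, -1.0]
opening: 0.0189
gripper_force: 30.0
```

```bash
python3 - <<'E' | grep -v float
from g import *
p,r,o=tool(); print(p,o['orientation'],o['opening'])
im,d,m=snap('wrist'); c=cloud(d,m); off=np.load('lensoff.npz')['off']; u=p+r.apply(off)
e=(c-u)*1e3
k=(d>0)&(np.hypot(e[...,0],e[...,1])<25)&(e[...,2]>7)&(e[...,2]<11); q=e[k]; print('flange',len(q),q.min(0).round(1),q.max(0).round(1),cv2.minEnclosingCircle(q[:,:2].astype(np.float32)))
P,Rt=cellpose(.065,14,0,.036); delta(P,Rt); print(P)
E
```

```text
[ 0.48575389 -0.1362066   0.21982302] [179.9827892  13.5444964  -6.7074391] 0.018919353401654154
flange 830 [ -8.6 -17.9   7.1] [17.8 17.6 10.9] ((0.5062932968139648, -0.21296218037605286), 17.86867904663086)
shift cm [  6.98 -21.05   3.14] rot [-0.0072  0.5886  0.0036] min rows 5.0 t 18.5
[0.56930253 0.06606725 0.17051106]
```

>>> {"op": "move_arm", "data": {
  "moves": [1,0.5,-2.5,0,0,0,0,1,0.9,-4,0,0,0,0,1,0.9,-4,0,0,0,0,1,0.9,-4,0,0,0,0,1,0.9,-4,0,0,0,0,1,0.5,-2.5,0,0,0,0,1,0,0,0,0,0.1,0,1,0,0,0,0,0.1,0]
}}

```text
clock: 19.3
tool_pos: [0.5532, 0.0682, 0.2017]
orientation: [179.8, 2.5, -6.7]
force: [-1.2, -1.2, 0.0]
opening: 0.019
gripper_force: 30.0
```

>>> {"op": "move_arm", "data": {
  "moves": [1,0,0,0,0,0.1,0,1,0,0,0,0,0.1,0,1,0,0,0,0,0.1,0,1,0,0,0,-0.007,0.09,0.004,1,0,0,0,0,0,0,1,0,0,0,0,0,0]
}}

```text
clock: 19.9
tool_pos: [0.5515, 0.0669, 0.2037]
orientation: [179.5, -19.8, -6.8]
force: [1.1, 0.1, -0.2]
opening: 0.019
gripper_force: 30.0
```

```bash
cat > ck.py <<'E'
from g import *
import sys
def check(f,th,hg,turn=0,h=0):
    z=np.load(f); off=z['off']; p,r,o=tool(); _,Rt=cellpose(0,th,turn,hg)
    B=cellR(A); u=p+r.apply(off); e=B.inv().apply(u-SEAT)*1e3
    ax=r.apply(z['z']); tilt=np.degrees(np.arccos(min(1,ax@A)))
    print('pos tool-ish axes x,y',e[:2].round(2),'h',(-e[2]).round(2),'axis err deg',tilt.round(2),'rot to do',(r.inv()*Rt).as_rotvec().round(4))
    print('F(x,y,down)',B.inv().apply(o['force']).round(1),'M',np.round(o['moment'],2),'t',round(o['clock'],2),'open',round(o['opening'],4),'q',o['joint_pos'].round(1))
    tgt=SEAT+h*A; print('shift to h=%g:'%h,(r.inv().apply(tgt-u)*100).round(3),' per cm down',r.inv().apply(-A).round(3))
E
python3 - <<'E' | grep -v float
from ck import *
check('lensoff.npz',14,.036,0,.045)
E
```

```text
pos tool-ish axes x,y [3.38 1.64] h 102.02 axis err deg 0.32 rot to do [ 0.001   0.004  -0.0003]
F(x,y,down) [ 0.8 -0.2  0.8] M [0.15 1.11 0.02] t 19.9 open 0.019 q [ 36.2  -2.2 -39.3  21.4 -40.4  32. ]
shift to h=0.045: [ 1.074 -0.17   5.61 ]  per cm down [ 0.246 -0.001  0.969]
```

>>> {"op": "move_arm", "data": {
  "moves": [1,-0.3,-0.17,0,0.001,0.004,0,1,0.25,0,1,0,0,0,1,0.5,0,2,0,0,0,1,0.5,0,1.9,0,0,0,1,0.25,0,1,0,0,0,1,0,0,0,0,0,0,1,0,0,0,0,0,0]
}}

```text
clock: 20.6
tool_pos: [0.5847, 0.0646, 0.1535]
orientation: [179.6, -20.1, -7.0]
force: [0.3, -0.0, -1.5]
opening: 0.0194
gripper_force: 30.0
```

```bash
python3 - <<'E' | grep -v float
from ck import *
check('lensoff.npz',14,.036,0,.025)
im,d,m=snap('wrist');cv2.imwrite('pics/w5.png',cv2.resize(im[140:300,160:345],(740,640),interpolation=3)[:600,...,::-1])
E
```

```text
pos tool-ish axes x,y [ 2.92 -0.48] h 41.84 axis err deg 0.02 rot to do [-0.0001 -0.0015 -0.0025]
F(x,y,down) [-0.6 -0.   1.4] M [0.17 1.18 0.02] t 20.6 open 0.0194 q [ 32.7   3.9 -41.8  25.5 -31.3  29.9]
shift to h=0.025: [0.122 0.048 1.705]  per cm down [ 0.241 -0.001  0.971]
```

View pics/w5.png

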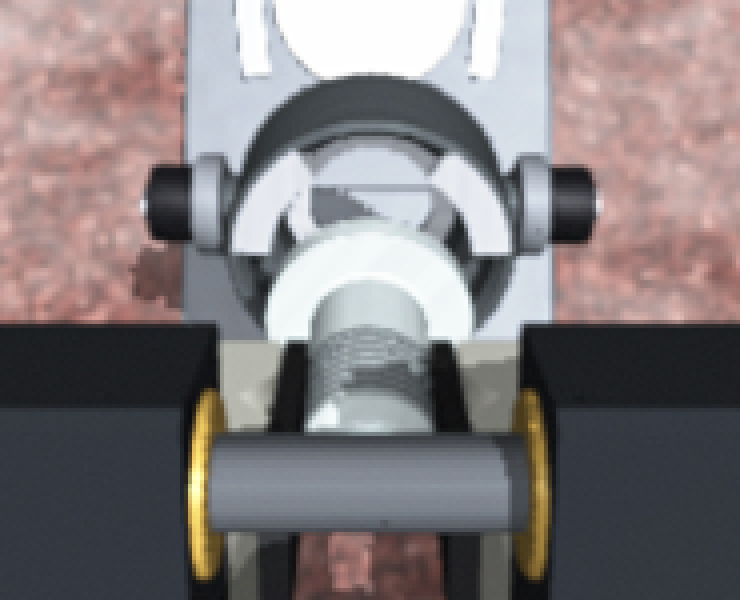

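The view shows the flange centred sideways on the mouth (flange x ≈ 372, lugs centred at ≈ 373), not yet in. Correcting the x offset and going down.

>>> {"op": "move_arm", "data": {
  "moves": [1,-0.28,0.05,0,0,0,-0.002,1,0.1,0,0.4,0,0,0,1,0.2,0,0.7,0,0,0,1,0.12,0,0.5,0,0,0,1,0,0,0,0,0,0,1,0,0,0,0,0,0]
}}

```text
clock: 21.25
tool_pos: [0.5912, 0.0632, 0.1387]
orientation: [179.6, -20.1, -6.8]
force: [-0.5, -0.7, -0.9]
opening: 0.0191
gripper_force: 30.0
```

```bash
python3 - <<'E' | grep -v float
from ck import *
check('lensoff.npz',14,.036,0,.015)
im,d,m=snap('wrist'); c=cloud(d,m); B=cellR(A); e=B.inv().apply((c-C).reshape(-1,3)).reshape(c.shape)*1e3
k=(d>0)&(abs(e[...,2])<1.2)&(np.hypot(e[...,0],e[...,1])>24)&(np.hypot(e[...,0],e[...,1])<32); q=e[k]
an=np.degrees(np.arctan2(q[:,1],q[:,0]))
for lo in range(-180,180,30):
    s=(an>=lo)&(an<lo+30)
    if s.sum()>5: print(lo,s.sum(),np.percentile(np.hypot(q[s,0],q[s,1]),97).round(2),q[s,2].mean().round(2))
E
```

```text
pos tool-ish axes x,y [ 0.11 -0.03] h 25.98 axis err deg 0.06 rot to do [-0.0003 -0.0015 -0.    ]
F(x,y,down) [-0.9  0.8  0.6] M [ 0.16  1.2  -0.01] t 21.25 open 0.0191 q [ 31.8   5.5 -42.8  27.1 -28.8  28.9]
shift to h=0.015: [0.254 0.003 1.068]  per cm down [0.24  0.    0.971]
-120 58 28.55 0.2
-90 94 28.55 -0.22
-60 120 28.66 -0.02
-30 80 28.93 0.2
0 79 29.02 0.17
30 117 28.74 0.05
60 106 28.68 -0.06
90 58 28.78 0.19
```

>>> {"op": "move_arm", "data": {
  "moves": [1,0.08,0,0.3,0,0,0,1,0.08,0,0.3,0,0,0,1,0.08,0,0.3,0,0,0,1,0.08,0,0.3,0,0,0,1,0.08,0,0.3,0,0,0,1,0,0,0,0,0,0,1,0,0,0,0,0,0]
}}

```text
clock: 22.0
tool_pos: [0.6, 0.0622, 0.1263]
orientation: [179.6, -20.1, -6.8]
force: [-0.8, -0.3, 0.1]
opening: 0.0191
gripper_force: 30.0
```

```bash
python3 - <<'E' | grep -v float
from ck import *
check('lensoff.npz',14,.036,0,.0)
E
```

```text
pos tool-ish axes x,y [ 0.54 -0.13] h 10.64 axis err deg 0.08 rot to do [-0.0006 -0.0018 -0.0001]
F(x,y,down) [-0.6  0.4 -0.5] M [0.12 1.24 0.03] t 22.0 open 0.0191 q [ 30.7   7.1 -43.2  28.7 -26.6  28.1]
shift to h=0: [0.203 0.013 1.046]  per cm down [0.24  0.001 0.971]
```

Free of contact at h = 10.6 mm. Continuing to the seat.

>>> {"op": "move_arm", "data": {
  "moves": [1,0.02,0.01,0.25,0,0,0,1,0.05,0,0.25,0,0,0,1,0.05,0,0.2,0,0,0,1,0.05,0,0.2,0,0,0,1,0.03,0,0.12,0,0,0,1,0,0,0,0,0,0,1,0,0,0,0,0,0]
}}

```text
clock: 22.7
tool_pos: [0.6054, 0.0615, 0.1175]
orientation: [179.6, -20.1, -6.8]
force: [0.3, -0.1, -0.5]
opening: 0.0188
gripper_force: 30.0
```

```bash
python3 - <<'E' | grep -v float
from ck import *
check('lensoff.npz',14,.036,0,.0)
E
```

```text
pos tool-ish axes x,y [ 0.11 -0.15] h 0.36 axis err deg 0.1 rot to do [-0.0009 -0.002  -0.    ]
F(x,y,down) [-0.1  0.1  0.6] M [0.13 1.19 0.  ] t 22.7 open 0.0188 q [ 30.    8.2 -43.7  30.  -25.   27.2]
shift to h=0: [-0.002  0.015  0.037]  per cm down [0.24  0.001 0.971]
```

>>> {"op": "move_arm", "data": {
  "moves": [1,0.02,0.01,0.1,0,0,0,1,0,0,0,0,0,0,4.5,0,0,0,0,0,0,4.5,0,0,0,0,0,0,4.5,0,0,0,0,0,0,4.5,-0.25,0,-1,0,0,0,4.5,-0.6,0,-2.5,0,0,0,6,-0.9,0,-3.5,0,0,0]
}}

```text
clock: 23.5
tool_pos: [0.5645, 0.0661, 0.1758]
orientation: [179.5, -19.9, -6.8]
force: [2.0, 0.2, 0.9]
opening: 0.0489
gripper_force: 0.0
```

>>> {"op": "move_arm", "data": {
  "moves": [6.5,-0.5,0,-2,0,0,0,6.5,0,0,0,0,0,0]
}}

```text
clock: 23.7
tool_pos: [0.5543, 0.0693, 0.1972]
orientation: [179.9, -20.4, -6.8]
force: [0.3, 1.1, 0.2]
opening: 0.0624
gripper_force: 0.0
```

```bash
cat > look.py <<'E'
from ck import *
p,r,o=tool(); print(p,o['orientation'].round(1),o['joint_pos'].round(1),o['clock'])
im,d,m=snap('wrist'); c=cloud(d,m); B=cellR(A); e=B.inv().apply((c-SEAT).reshape(-1,3)).reshape(c.shape)*1e3; e[...,2]*=-1
k=(d>0)&(np.hypot(e[...,0],e[...,1])<16)
t=e[k&(e[...,2]>35)]; print('top n',len(t),'max h',np.percentile(t[:,2],95) if len(t) else 0)
t=t[t[:,2]>np.percentile(t[:,2],90)-2]; print('top centre',cv2.minEnclosingCircle(t[:,:2].astype(np.float32)),t.mean(0))
f=e[(d>0)&(np.hypot(e[...,0],e[...,1])<18)&(np.hypot(e[...,0],e[...,1])>11.5)&(e[...,2]<16)]; print('flange h',np.percentile(f[:,2],[5,50,95]).round(2))
uv=proj(C,m).astype(int);s=45
cv2.imwrite('pics/w6.png',cv2.resize(im[uv[1]-s:uv[1]+s,uv[0]-s:uv[0]+s],(540,540),interpolation=3)[...,::-1])
E
python3 look.py | grep -v float64
```

```text
[0.55434372 0.06932425 0.19717304] [179.9 -20.4  -6.8] [ 36.2  -1.9 -40.6  22.6 -38.4  30.7] 23.7
top n 403 max h 45.133956451266926
top centre ((-1.6735986471176147, 0.06064445897936821), 9.594348907470703) [-1.16626461e+00 -5.81507729e-03  4.40107000e+01]
flange h [-124.56    8.01    9.83]
```

View pics/w6.png

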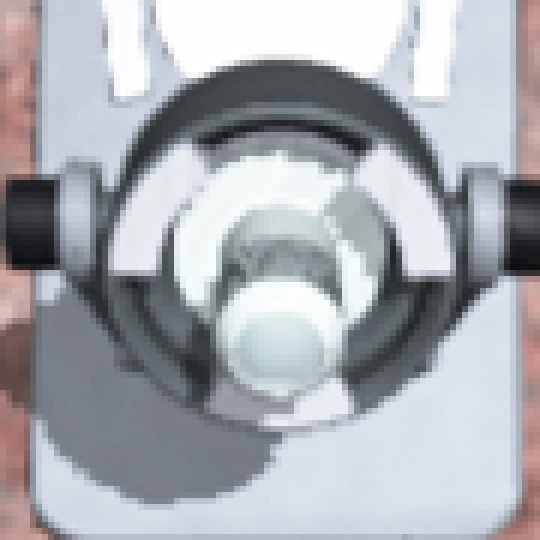

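The lens is seated: flange level at 9 mm, top at 45 mm, resting about 1.7 mm toward the low side, which the ring bore clears. Now the ring.

```bash
python3 - <<'E' | grep -v float
from ck import *
P,Rt=tpose(.4598,.3166,.06,14,.0295,11.5); delta(P,Rt); print(P)
p,r,o=tool(); q,e=ik(P,Rt,o['joint_pos']); print(q.round(1),e); print(r.inv().apply(P-p-[0,0,.06])*100)
E
```

```text
shift cm [-16.72 -23.28   7.85] rot [ 0.0209 -0.5924 -0.3247] min rows 6.0 t 23.75
[0.45339924 0.31529775 0.06330202]
[ 48.6  25.  -10.9  -9.2 -65.6  57.5] 2.6938954539312825e-14
[-18.79882318 -23.30198868  13.47378958]
```

>>> {"op": "move_arm", "data": {
  "moves": [6.5,-1,-2,-2,0,0,0,6.5,-2.2,-3.2,0,0,0,0,6.5,-2.3,-3.2,0,0,0,0,6.5,-2.3,-3.2,0,0,0,0,6.5,-2.3,-3.2,0,0,0,0,6.5,-2.3,-3.2,0,0,0,0,6.5,-2.3,-3.2,0,0,0,0,6.5,-2,-2.1,1,0,0,0]
}}

```text
clock: 24.55
tool_pos: [0.4225, 0.3211, 0.1438]
orientation: [179.7, -20.1, -6.7]
force: [-0.1, -0.7, 0.6]
opening: 0.0648
gripper_force: 0.0
```

>>> {"op": "move_arm", "data": {
  "moves": [6.5,0,0,0,0.003,-0.1,-0.055,6.5,0,0,0,0.003,-0.1,-0.055,6.5,0,0,0,0.003,-0.1,-0.055,6.5,0,0,0,0.003,-0.1,-0.055,6.5,0,0,0,0.003,-0.1,-0.055,6.5,0,0,0,0.003,-0.092,-0.05,6.5,0,0,0,0,0,0,6.5,0,0,0,0,0,0]
}}

```text
clock: 25.35
tool_pos: [0.4249, 0.3164, 0.1424]
orientation: [179.1, 12.6, 10.1]
force: [-0.3, -0.2, 0.7]
opening: 0.0648
gripper_force: 0.0
```

```bash
python3 - <<'E' | grep -v float
from ck import *
P,Rt=tpose(.4598,.3166,.03,14,.0295,11.5); delta(P,Rt); p,r,o=tool();print(p,o['orientation'])
im,d,m=snap('wrist'); c=cloud(d,m); k=(d>0)&(c[...,2]>.031)&(c[...,2]<.042)&(abs(c[...,0]-.46)<.035)&(abs(c[...,1]-.3166)<.035)
print('ring',k.sum(),cv2.minEnclosingCircle((c[k][:,:2]*1e3).astype(np.float32)))
E
```

```text
shift cm [ 5.1   0.44 10.05] rot [ 0.0103 -0.0237 -0.0243] min rows 3.0 t 25.35
[0.42494702 0.3163514  0.14241276] [179.08073977  12.63376165  10.08276912]
ring 908 ((459.6013488769531, 316.6239013671875), 22.46263313293457)
```

>>> {"op": "move_arm", "data": {
  "moves": [6.5,0,0,0,0.01,-0.024,-0.024,6.5,1,0.1,2,0,0,0,6.5,1.5,0.1,3,0,0,0,6.5,1.5,0.1,3,0,0,0,6.5,0.8,0,2,0,0,0,6.5,0,0,0,0,0,0,6.5,0,0,0,0,0,0]
}}

```text
clock: 26.1
tool_pos: [0.4466, 0.3189, 0.0363]
orientation: [-179.9, 13.9, 11.7]
force: [0.5, 0.1, 0.3]
opening: 0.065
gripper_force: 0.0
```

```bash
cat > rg.py <<'E'
from ck import *
P,Rt=tpose(.4597,.3166,0,14,.0295,11.5); delta(P,Rt); print(tool()[0],tool()[2]['orientation'])
E
python3 rg.py | grep -v float64
```

```text
shift cm [1.36 0.49 3.06] rot [-0.0002 -0.0015  0.0036] min rows 1.0 t 26.1
[0.44662968 0.31887679 0.03625543] [-179.93730742   13.91429817   11.71045167]
```

>>> {"op": "move_arm", "data": {
  "moves": [6.5,0.6,0.49,0,0,0,0.003,6.5,0.26,0,1,0,0,0,6.5,0.25,0,1,0,0,0,6.5,0.25,0,1,0,0,0,6.5,0,0,0,0,0,0,6.5,0,0,0,0,0,0]
}}

```text
clock: 26.7
tool_pos: [0.4538, 0.315, 0.0026]
orientation: [-180.0, 14.0, 11.5]
force: [-0.5, -0.3, 1.6]
opening: 0.0647
gripper_force: 0.0
```

```bash
python3 rg.py | grep -v float64
```

```text
shift cm [-0.05 -0.04 -0.05] rot [-0.0002 -0.0001 -0.0003] min rows 1.0 t 26.7
[0.45375042 0.31500226 0.00264057] [-179.99119331   13.99537402   11.48046428]
```

Within half a millimetre. Closing.

>>> {"op": "move_arm", "data": {
  "moves": [6.5,-0.05,-0.04,-0.05,0,0,0,5.5,0,0,0,0,0,0,3,0,0,0,0,0,0,3,0,0,0,0,0,0,3,0,0,0,0,0,0,3,0,0,0,0,0,0]
}}

```text
clock: 27.3
tool_pos: [0.4536, 0.3157, 0.004]
orientation: [-179.9, 13.9, 11.5]
force: [0.1, -0.1, 2.3]
opening: 0.0431
gripper_force: 30.0
```

```bash
python3 - <<'E' | grep -v float64
from ck import *
p,r,o=tool(); off=r.inv().apply(np.array([.4597,.3166,0])-p); off[1]=0; np.savez('ringoff.npz',off=off,z=r.inv().apply([0,0,1])); print(off,goff(14,.0295),o['opening'],o['gripper_force'],o['orientation'])
E
```

```text
[0.00693901 0.         0.00239378] [0.0071367  0.         0.00162372] 0.04311207252361235 30.00060541788116 [-179.93137132   13.92837538   11.49464448]
```

>>> {"op": "move_arm", "data": {
  "moves": [3,-0.1,0,-0.5,0,0,0,3,-0.4,0,-1.5,0,0,0,3,-0.9,0,-3.5,0,0,0,3,-1,0,-4,0,0,0,3,-1,0,-4,0,0,0,3,-1,0,-4,0,0,0,3,-0.8,0,-3,0,0,0,3,0,0,0,0,0,0]
}}

```text
clock: 28.1
tool_pos: [0.4545, 0.3164, 0.2217]
orientation: [-179.7, 13.4, 11.6]
force: [-0.5, 0.0, -0.2]
opening: 0.0432
gripper_force: 30.0
```

```bash
python3 - <<'E' | grep -v float64
from ck import *
p,r,o=tool(); off=np.load('ringoff.npz')['off']
im,d,m=snap('wrist'); c=cloud(d,m); e=(c-p-r.apply(off))@r.as_matrix(); z=np.load('ringoff.npz')['z']
# ring axes
zz=z; x=np.array([1,0,0])-zz[0]*zz; x/=np.linalg.norm(x); y=np.cross(zz,x); e=np.stack([e@x,e@y,e@zz],-1)*1e3
rr=np.hypot(e[...,0],e[...,1]); k=(d>0)&(rr<25)&(rr>14)&(e[...,2]>33)&(e[...,2]<39)&(e[...,0]>-5)
q=e[k]; print(len(q),'top h',np.percentile(q[:,2],[10,50,90]).round(2),'x max',q[:,0].max(),'y',q[:,1].min(),q[:,1].max())
P,Rt=cellpose(.075,14,-33,.0295); delta(P,Rt); print(p,o['orientation'],P,o['opening'],ik(P,Rt,o['joint_pos'])); print(r.inv().apply(P-p)*100)
E
```

```text
1151 top h [34.08 35.64 36.56] x max 23.020113557424782 y -22.293612627301343 22.238225692192714
shift cm [ 7.03 27.11  2.8 ] rot [-0.3202  0.5263 -0.1786] min rows 6.0 t 28.15
[0.45454969 0.31637372 0.22174137] [-179.67383983   13.43318933   11.58149566] [0.56779987 0.06269088 0.17402655] 0.0432261930178975 (array([ 37.7983487 ,   2.10273675, -44.9510048 ,  35.79703538,
[ 6.94574552 27.14345985  3.09226763]
```

>>> {"op": "move_arm", "data": {
  "moves": [3,0.5,2,0,0,0,0,3,0.9,3.6,0,0,0,0,3,1,4,0,0,0,0,3,1,4,0,0,0,0,3,1,4,0,0,0,0,3,1,4,0,0,0,0,3,1,3.5,0,0,0,0,3,0.5,2,0,0,0,0]
}}

```text
clock: 28.95
tool_pos: [0.572, 0.0602, 0.1974]
orientation: [-180.0, 14.1, 11.4]
force: [-0.4, -0.1, -1.0]
opening: 0.0429
gripper_force: 30.0
```

>>> {"op": "move_arm", "data": {
  "moves": [3,0,0,0,-0.05,0.08,-0.027,3,0,0,0,-0.05,0.08,-0.027,3,0,0,0,-0.05,0.08,-0.027,3,0,0,0,-0.05,0.08,-0.027,3,0,0,0,-0.05,0.08,-0.027,3,0,0,0,-0.05,0.08,-0.027,3,0,0,0,-0.02,0.046,-0.017,3,0,0,0,0,0,0]
}}

```text
clock: 29.75
tool_pos: [0.5694, 0.0615, 0.1972]
orientation: [161.1, -14.0, 26.5]
force: [0.1, 0.4, -0.8]
opening: 0.0433
gripper_force: 30.0
```

```bash
python3 - <<'E' | grep -v float64
from ck import *
check('ringoff.npz',14,.0295,-33,.065); print(tool()[0])
E
```

```text
pos tool-ish axes x,y [14.    1.33] h 92.5 axis err deg 0.52 rot to do [0.0022 0.0078 0.007 ]
F(x,y,down) [-0.4 -0.5  0.7] M [ 0.52  1.22 -0.05] t 29.75 open 0.0433 q [ 38.3   1.2 -41.8  32.8 -42.2  52.2]
shift to h=0.065: [-0.375 -0.883  2.936]  per cm down [ 0.249 -0.     0.968]
[0.56938254 0.0615056  0.19719342]
```

>>> {"op": "move_arm", "data": {
  "moves": [3,-0.2,-0.3,0.5,0.002,0.008,0.007,3,-0.2,-0.3,1,0,0,0,3,-0.1,-0.3,1,0,0,0,3,0.15,0,0.6,0,0,0,3,0,0,0,0,0,0,3,0,0,0,0,0,0]
}}

```text
clock: 30.35
tool_pos: [0.5771, 0.0635, 0.1658]
orientation: [161.3, -14.6, 26.1]
force: [-0.4, -1.1, -0.9]
opening: 0.0432
gripper_force: 30.0
```

```bash
cat > rc.py <<'E'
from ck import *
check('ringoff.npz',14,.0295,float(sys.argv[1]),float(sys.argv[2]))
E
python3 rc.py -33 .05 | grep -v float64
```

```text
pos tool-ish axes x,y [ 2.74 -1.77] h 62.4 axis err deg 0.1 rot to do [-0.0002 -0.0003 -0.0024]
F(x,y,down) [-0.7  1.1  0.6] M [0.64 1.23 0.03] t 30.35 open 0.0432 q [ 36.8   3.6 -45.   37.  -36.6  47.8]
shift to h=0.05: [-0.017 -0.     1.282]  per cm down [ 0.242 -0.     0.97 ]
```

>>> {"op": "move_arm", "data": {
  "moves": [3,-0.31,0,0.08,0,0,-0.002,3,0,0,0,0,0,0,3,0.2,0,0.8,0,0,0,3,0.2,0,0.8,0,0,0,3,0.2,0,0.8,0,0,0,3,0.12,0,0.5,0,0,0,3,0,0,0,0,0,0,3,0,0,0,0,0,0]
}}

```text
clock: 31.15
tool_pos: [0.591, 0.0598, 0.1397]
orientation: [161.3, -14.6, 26.3]
force: [0.4, 0.6, -0.5]
opening: 0.0433
gripper_force: 30.0
```

```bash
python3 rc.py -33 .02 | grep -v float64
```

```text
pos tool-ish axes x,y [-0.15  0.03] h 32.74 axis err deg 0.06 rot to do [-0.0003 -0.0007 -0.0003]
F(x,y,down) [-0.  -0.7  0.6] M [0.59 1.31 0.03] t 31.15 open 0.0433 q [ 34.1   6.4 -46.7  41.4 -31.9  45.1]
shift to h=0.02: [0.321 0.006 1.233]  per cm down [0.241 0.    0.97 ]
```

>>> {"op": "move_arm", "data": {
  "moves": [3,0.12,0,0.45,0,0,0,3,0.12,0,0.45,0,0,0,3,0.1,0,0.4,0,0,0,3,0.07,0,0.3,0,0,0,3,0.07,0,0.3,0,0,0,3,0,0,0,0,0,0,3,0,0,0,0,0,0]
}}

```text
clock: 31.85
tool_pos: [0.602, 0.0586, 0.1237]
orientation: [161.3, -14.6, 26.3]
force: [0.1, -0.1, -1.0]
opening: 0.0432
gripper_force: 30.0
```

```bash
python3 rc.py -33 .009 | grep -v float64
```

```text
pos tool-ish axes x,y [ 0.08 -0.21] h 13.34 axis err deg 0.04 rot to do [-0.0005 -0.0012 -0.0003]
F(x,y,down) [-0.4  0.1  0.9] M [0.59 1.29 0.01] t 31.85 open 0.0432 q [ 32.3   8.4 -47.5  44.8 -29.1  42.9]
shift to h=0.009: [0.087 0.013 0.426]  per cm down [0.241 0.    0.971]
```

>>> {"op": "move_arm", "data": {
  "moves": [3,0.04,0,0.15,0,0,0,3,0.04,0.01,0.15,0,0,0,3,0.03,0,0.15,0,0,0,3,0,0,0,0,0,0,3,0,0,0,0,0,0]
}}

```text
clock: 32.35
tool_pos: [0.6046, 0.0584, 0.1201]
orientation: [161.3, -14.6, 26.3]
force: [-1.5, 0.5, 1.3]
opening: 0.0434
gripper_force: 30.0
```

```bash
python3 rc.py -33 .009 | grep -v float64
```

```text
pos tool-ish axes x,y [ 0.28 -0.35] h 8.85 axis err deg 0.05 rot to do [-0.0006 -0.0018 -0.0002]
F(x,y,down) [-0.5 -0.3 -2. ] M [0.72 1.5  0.01] t 32.35 open 0.0434 q [ 31.8   8.8 -47.7  45.7 -28.5  42.3]
shift to h=0.009: [-0.045  0.014 -0.004]  per cm down [0.24  0.001 0.971]
```

Contact at about 2 N, so the ring is resting on the flange. Now I'll turn it clockwise about the cell axis, lowering it along the slope.

>>> {"op": "move_arm", "data": {
  "moves": [3,-0.02,-0.047,0.02,0.024,0,0.097,3,0.008,-0.062,0.022,0.024,0,0.097,3,0.008,-0.062,0.022,0.024,0,0.097,3,0.008,-0.062,0.022,0.024,0,0.097,3,0,0,0,0,0,0]
}}

```text
clock: 32.85
tool_pos: [0.6045, 0.0602, 0.1191]
orientation: [173.7, -19.5, 3.4]
force: [-2.1, -0.1, 2.4]
opening: 0.0434
gripper_force: 30.0
```

```bash
python3 rc.py -10.1 .0082 | grep -v float64
```

```text
pos tool-ish axes x,y [0.38 0.1 ] h 8.22 axis err deg 0.05 rot to do [-0.0011 -0.0018 -0.0026]
F(x,y,down) [-0.4  0.3 -3.2] M [ 0.34  1.62 -0.05] t 32.85 open 0.0434 q [ 30.8   8.4 -44.4  33.9 -26.6  32.4]
shift to h=0.0082: [-0.034 -0.016  0.01 ]  per cm down [0.24  0.    0.971]
```

>>> {"op": "move_arm", "data": {
  "moves": [3,-0.02,-0.07,0.024,0.024,0,0.096,3,0.008,-0.062,0.022,0.024,0,0.097,3,0.008,-0.062,0.022,0.024,0,0.097,3,0.008,-0.062,0.022,0.024,0,0.097,3,0,0,0,0,0,0]
}}

```text
clock: 33.35
tool_pos: [0.605, 0.0626, 0.1181]
orientation: [-172.9, -19.4, -19.9]
force: [-2.8, 1.5, 2.8]
opening: 0.0435
gripper_force: 30.0
```

```bash
python3 rc.py 12.8 .0073 | grep -v float64
```

```text
pos tool-ish axes x,y [-0.09  0.12] h 7.37 axis err deg 0.04 rot to do [-0.0004 -0.0017  0.0012]
F(x,y,down) [-0.8 -1.1 -4. ] M [0.23 1.83 0.12] t 33.35 open 0.0435 q [ 29.1   7.6 -43.1  25.3 -23.   20.3]
shift to h=0.0073: [ 0.008 -0.014  0.005]  per cm down [0.24  0.001 0.971]
```

>>> {"op": "move_arm", "data": {
  "moves": [3,0.01,-0.075,0.026,0.024,0,0.098,3,0.006,-0.062,0.012,0.024,0,0.097,3,0.001,-0.031,0,0.012,0,0.0485,3,0,0,0,0,0,0,3,0,0,0,0,0,0]
}}

```text
clock: 33.85
tool_pos: [0.6058, 0.0642, 0.1179]
orientation: [-165.1, -16.7, -34.1]
force: [-4.0, 0.4, 3.9]
opening: 0.0433
gripper_force: 30.0
```

```bash
python3 rc.py 27.1 .007 | grep -v float64
```

```text
pos tool-ish axes x,y [-0.21 -0.18] h 6.79 axis err deg 0.06 rot to do [ 0.0008 -0.0014  0.0038]
F(x,y,down) [-1.1  0.1 -5.4] M [-0.1   1.81  0.05] t 33.85 open 0.0433 q [ 28.    7.  -43.4  21.7 -19.7  10.9]
shift to h=0.007: [ 0.021  0.007 -0.027]  per cm down [0.241 0.    0.971]
```

>>> {"op": "move_arm", "data": {
  "moves": [3,0.006,-0.05,-0.012,0.02,0,0.082,3,0,0,0,0,0,0,3,0,0,0,0,0,0]
}}

```text
clock: 34.15
tool_pos: [0.6061, 0.0647, 0.1181]
orientation: [-162.6, -15.4, -38.8]
force: [-4.0, 0.3, 4.0]
opening: 0.0432
gripper_force: 30.0
```

```bash
python3 rc.py 32 .007 | grep -v float64; python3 - <<'E' | grep -v float64
from ck import *
im,d,m=snap('wrist'); c=cloud(d,m); B=cellR(A); e=B.inv().apply((c-SEAT).reshape(-1,3)).reshape(c.shape)*1e3; e[...,2]*=-1
rr=np.hypot(e[...,0],e[...,1]); k=(d>0)&(rr<21)&(rr>15.5)&(e[...,2]>38)&(e[...,2]<48); print('ring top h',k.sum(),np.percentile(e[k][:,2],[10,50,90]).round(2))
E
```

```text
pos tool-ish axes x,y [-0.17 -0.24] h 6.81 axis err deg 0.07 rot to do [ 0.0012 -0.0013  0.0043]
F(x,y,down) [-1.1  0.2 -5.5] M [0.19 1.88 0.21] t 34.15 open 0.0432 q [ 27.6   6.8 -43.7  20.9 -18.4   7.3]
shift to h=0.007: [ 0.021  0.011 -0.025]  per cm down [ 0.241 -0.     0.971]
ring top h 872 [42.17 42.89 43.72]
```

The ring has turned about 65° and its top is at 43 mm, which is its lowest height. Release, back off and check.

>>> {"op": "move_arm", "data": {
  "moves": [6.5,0,0,0,0,0,0,6.5,0,0,0,0,0,0,6.5,0,0,0,0,0,0,6.5,-0.12,0,-0.5,0,0,0,6.5,-0.36,0,-1.5,0,0,0,6.5,-0.7,0,-3,0,0,0,6.5,-0.9,0,-3.5,0,0,0,6.5,-0.5,0,-2,0,0,0]
}}

```text
clock: 35.0
tool_pos: [0.5457, 0.0727, 0.2102]
orientation: [-162.4, -15.4, -39.0]
force: [0.6, 0.6, 1.1]
opening: 0.0648
gripper_force: 0.0
```

```bash
python3 - <<'E' | grep -v float64
from ck import *
p,r,o=tool(); print(p,o['orientation'].round(1),o['joint_pos'].round(1),o['clock'])
im,d,m=snap('wrist'); c=cloud(d,m); B=cellR(A); e=B.inv().apply((c-SEAT).reshape(-1,3)).reshape(c.shape)*1e3; e[...,2]*=-1
rr=np.hypot(e[...,0],e[...,1]); k=(d>0)&(rr<21.5)&(rr>15)&(e[...,2]>38)&(e[...,2]<48); q=e[k]; print('ring top h',k.sum(),np.percentile(q[:,2],[10,50,90]).round(2))
M=np.c_[q[:,:2],np.ones(len(q))]; s=np.linalg.lstsq(M,q[:,2],rcond=None)[0]; print('plane slopes deg',np.degrees(s[:2]).round(2),'h0',s[2].round(2))
k2=k&(rr<23); print('centre',cv2.minEnclosingCircle(e[(d>0)&(rr<24)&(e[...,2]>40)&(e[...,2]<46)][:,:2].astype(np.float32)))
# ribs: dark pixels of the top face
g=cv2.cvtColor(im,cv2.COLOR_RGB2GRAY); w=k&(g<110); a=np.degrees(np.arctan2(-e[...,1],e[...,0]))[w]; print('dark',w.sum(),np.sort(a).round(0)[::max(1,len(a)//30)])
uv=proj(C,m).astype(int);s=50
cv2.imwrite('pics/w7.png',cv2.resize(im[uv[1]-s:uv[1]+s,uv[0]-s:uv[0]+s],(600,600),interpolation=3)[...,::-1])
E
```

```text
[0.54569201 0.07271128 0.21016126] [-162.4  -15.4  -39. ] [ 34.   -5.7 -40.8  15.8 -34.4   7.9] 35.0
ring top h 746 [42.28 43.16 44.08]
plane slopes deg [ 0.03 -0.19] h0 43.16
centre ((0.2450525313615799, 0.20808595418930054), 22.383811950683594)
dark 11 [-68. -67. -66.  55.  56.  56.  57. 175. 177. 178. 178.]
```

View pics/w7.png

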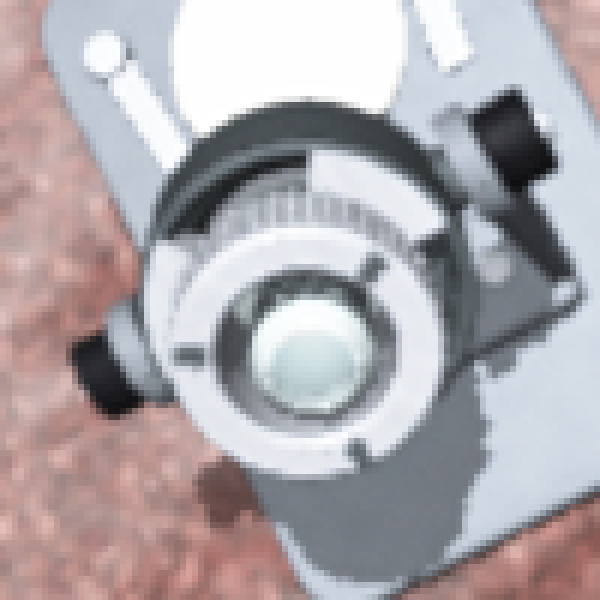

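The ring is level and centred. Its ribs are at -67°, 56° and 177°, about 65° clockwise and past the 54° low point. Its top is at 43.2 mm, with the lens barrel inside its bore. The gripper is clear, so I'm handing in.

```bash
python3 -c "
from plant import ctrl
print(ctrl.close_job())"
```

```text
the job is handed in; nothing more can be done
None
```

The lens is in the cell and the ring is screwed about 65° clockwise over it, past its 54° low point. It sits level and at its lowest height, and the job was handed in at 35 s.

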